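Open a tightly stoppered medicine bottle

ROBOT

A 6-joint arm with a two-finger parallel gripper is mounted at the origin on the work surface. World frame = base frame: x ahead of the robot, y to its left, z up, the work surface at z = 0. Lengths are in m, angles in rad, forces in N, time in s.
With the tool pointing down it reaches from about 0.275 to 0.875 m from the base axis. Payload 12.5 kg.
Tool frame: the origin (TCP) lies on the centre line of the jaws, within the pads' length; the fingertips stand bot.tips_ahead ahead of it and the grasp point (between the pads) lies 2 mm behind it (bot.tips_ahead is the distance from the TCP to the fingertips, in m); x points along the fingers, y is the direction in which the jaws open and shut, and the axes are right-handed (so a half turn about x gives the same grasp; the last joint's range is limited). The gripper opens to 85 mm and grips with 20 to 120 N. Pads are 22 mm wide; open, the fingers measure 114 mm over their backs; the gripper's body (76 mm by 85 mm) begins 54 mm behind the grasp point. The pads swing forward as they close: fully open they stand 13 mm farther back than shut.
Start: joints at [1.125, 0.351, 1.652, -0, 1.139, -0.085], TCP at [0.194, 0.515, 0.248] pointing down, gripper open.
Joint ranges: [-2.75, 2.75], [-0.79, 2.1], [0.01, 2.65], [-1.57, 4.71], [0.07, 3.14], [-2.87, 2.87]. Speed limits (rad/s): [2.22, 2.22, 2.79, 3.14, 3.14, 3.14].

INTERFACE

Orientations are given as a rotation vector (axis times angle).
In Python, from bench import observe, optics, job, bot gives the robot as it stands.
- The arm moves only by the tool drive_tool, never from a script. Its argument "steps" is a list of rows, each an object of numbers: "gripper": the finger opening in cm, from 0 to 8.54; "x", "y", "z": the shift along the tool's x, y, z in cm; "turn": the turn about the tool's x in rad. A call has exactly 5 rows; each row is the pose to reach, as a shift and turn from the pose measured when the call began, along the tool's axes at that moment; what a row does not reach only later rows make up. A row lasts 1/10 s, in which the tool goes at most 50 mm and 8.59 degrees, less where a joint would pass 70% of its speed; a pose out of reach is approached as far as the arm can. A call with a gripper value outside its range is refused whole. The fingers move at their own pace and stop on an object; "force" is the grip in N (left out, the last holds). Time passes only in rows, so rows that repeat a pose let the fingers close, or fill a call up. It gives the time, the measured TCP pose, the force and the opening at its end, in the units of the state.
- observe(): the state, without advancing time (a new reading comes with each control period).
- optics.grab_frame(name): name is "scene" or "top" or "wrist"; returns a dict with "frame" (384x512x3 uint8, red, green, blue), "mtx" (3x3 intrinsics, pixels), "rvec" (rotation vector, rad) and "tvec" (3), from world to camera coordinates, as OpenCV has them; the wrist camera has in their place "tool_from_camera" (4x4, takes a point from camera to tool coordinates, whose origin is the TCP and whose axes are the tool frame's). Camera axes: x right, y down, z forward; pixel columns grow to the right and rows downward; lengths in m; the calibration is good to about 2 mm. The wrist camera is an equidistant fisheye: a pixel r from the principal point sees the ray r / f radians off the axis. A picture is of the moment at which its call begins: read the wrist's pose just before it. There is no depth.
- job.sign_off(): hands the job in, once; it reports no verdict.
The state is a dict: "clock": time; "q": joint angles; "qd": joint speeds; "effort": joint torques, N m; "position": TCP position; "tcp_rot": TCP orientation; "ft_force": force on the tool from outside, world axes, zero at the start; "moment": the same for the moment, N m; "opening": finger opening in m.
Only numpy, scipy, OpenCV 4.12 (cv2) and the standard library are available. Lean on these libraries where they do the work, as an engineer would, in place of code of your own. Each camera call takes 0.05 s, during which the arm holds its last target.

TASK

Open the amber bottle standing in the orange rack: its red rubber stopper is jammed, and pulling straight up only lifts the bottle out of the rack, so rock the stopper from side to side while lifting a little until it works free; if it will not give, feel for another direction to rock it. Do not let the bottle come up more than a few millimetres in its well. Then put the stopper down gently in the white tray and let go, without disturbing the tablet jar, the carton or the small jar.

Things in the scene. Friction and masses are not known exactly. Their poses are not given: they have to be found in the camera images.
- stopper_knob (a point): centre of the grip knob of the red rubber stopper: an upright cylinder 26 mm in diameter and 36 mm tall (this point is 18 mm below its top, 18 mm above the collar). Below it: a round collar 38 mm in diameter and 5 mm thick, its under-face 6 mm above the bottle's rim at the start, then a tapered plug. The small end of the plug is 59 mm below this point. z: stopper's axis, up
- stopper_mid (a point): middle of the whole stopper (77 mm tall, about 45 g) on its axis, 38.5 mm above its small end; at the start 8.5 mm above the bottle's rim. z as above. The plug is 36 mm long (30 mm of it in the neck), 30 mm across at the collar, 20.8 mm at the small end, which is flat: it can stand on it
- stopper_tip (a point): centre of the small end. Two ribs round the plug are gripped by a seal 11 mm below the rim, hard on two opposite sides of the neck (radius 13 mm) that cannot be seen and differ each time. Leaning it about 0.2 rad towards and away from those sides (within 45 degrees) while lifting 2 mm a lean frees it after 15 mm of rise; rocking the other way, twisting or pulling straight (20 to 30 N) just raises the bottle
- mouth (a point): centre of the round rim of the amber glass bottle, level with its upper edge; z is the bottle's axis, upward. The bottle is round, 72 mm in diameter, with a shoulder at 88 to 106 mm and a neck 45 mm across (bore 33 mm); its rim is 140 mm above its foot. It is loose, weighs about 0.45 kg and stands in a well of the rack with about 1 mm of play all round
- rack: orange plastic rack fixed to the table, 105 mm (its x) by 215 mm (its y) by 55 mm tall, origin at the centre of its underside, z up. It has two round wells 48 mm deep, centred at its y = -56 and +56 mm; well floors 7 mm above the table. The amber bottle is in one, the tablet jar in the other
- tray_floor (a point): centre of the inner floor of the white tray fixed to the table, 4 mm above the table. The tray is 150 mm (its x) by 130 mm (its y) outside, walls 4 mm thick and 18 mm high, open on top
- tablets: white tablet jar with blue cap and green label, 72 mm in diameter, 100 mm tall, loose in the other well; origin at the centre of its underside. Leave alone
- carton: white medicine carton with a blue band, 50 x 50 x 85 mm tall, loose on the table; origin at the centre of its underside. Leave alone
- jar: small amber jar with black cap, 48 mm in diameter, 75 mm tall, loose on the table; origin at the centre of its underside. Leave alone
There are look-alikes about, which are no part of the job. There is more than one size of the part that bears stopper_knob; the job needs the largest.

How it is judged:
On the way, in this order (a step that is already met when the one before it is completed fails the run):
1. the stopper is rocked: it leans at least 0.06 rad from the bottle's axis while still in the neck (angle between the z axis of stopper_mid and the z axis of mouth, either way round above 0.06 rad and z of stopper_mid in the frame of mouth below 0.018 m and horizontal distance between stopper_mid and mouth below 0.015 m), for 0.05 s.
2. the stopper is right out of the neck, the bottle still down in its well (z of stopper_mid in the frame of mouth above 0.04 m and z of mouth in the frame of rack below 0.153 m), for 0.05 s.
At the end, for the whole second after the job is handed in: the stopper rests in the white tray, standing or lying (its middle within 55 mm of the tray's centre along the tray's x, 45 mm along its y and less than 43 mm above its floor), at rest; the amber bottle stands upright on the floor of its well (within 4 mm and 0.06 rad) (x of stopper_mid in the frame of tray_floor between -0.055 and 0.055 m and y of stopper_mid in the frame of tray_floor between -0.045 and 0.045 m and z of stopper_mid in the frame of tray_floor below 0.043 m and contact force between stopper and tray above 0.1 N and linear speed of stopper below 0.02 m/s and z of mouth in the frame of rack between 0.143 and 0.151 m and angle between mouth's own z axis and vertical below 0.06 rad); the robot touches nothing.
It fails at once if the amber bottle is lifted more than 8 mm from the floor of its well (z of mouth in the frame of rack above 0.155 m).
It fails at once if the stopper is dropped or flung (falls faster than 0.5 m/s while not held) (linear speed of stopper above 0.5 m/s and contact force between the fingers and stopper below 0.05 N).
It fails at once if the tablet jar is moved more than 15 mm (distance of tablets from where it was at the start of the episode above 0.015 m).
It fails at once if the carton is moved more than 20 mm (distance of carton from where it was at the start of the episode above 0.02 m).
It fails at once if the small jar is moved more than 20 mm (distance of jar from where it was at the start of the episode above 0.02 m).
It also fails if it takes over 72 s, if anything falls off the work surface, if the arm or the gripper's body presses on something with over 40 N, if the wrist force passes 120 N, or if a joint passes its speed limit or range.

## Working session

There is one attempt and no reset: what is moved stays moved. The work goes in short steps, Python scripts to look and compute and a tool call to move; the robot and the scene stay as the last step left them, time stands still between calls to the robot, and variables do not carry over. Pictures are saved under pics/ and viewed, and the job is handed in when it is done.

Besides the shell and the picture viewer there is one more tool, called after "Emit:" by a JSON object that holds its "method" and its "body", one argument or row to a line. drive_tool: Moves the arm, as the interface text tells. Its arguments: {"type":"object","properties":{"steps":{"type":"array"},"force":{"type":"number"}},"required":["steps"]}

```bash
ls; mkdir -p pics; python3 - <<'E'
from bench import observe, optics, job, bot
import cv2
s=observe(); print(s); print(bot.tips_ahead)
for n in ["scene","top","wrist"]:
    f=optics.grab_frame(n); cv2.imwrite(f"pics/{n}0.png",cv2.cvtColor(f["frame"],cv2.COLOR_RGB2BGR))
    print(n,{k:v for k,v in f.items() if k!="frame"})
E
```

```text
pics
{'clock': 0.0, 'q': array([ 1.12540736e+00,  3.51255313e-01,  1.65243194e+00,  1.45065932e-05,
        1.13912328e+00, -8.46072636e-02]), 'qd': array([-1.28245874e-03,  1.11102141e-03,  3.36643711e-05,  3.00220056e-04,
        2.31810137e-04,  8.93833168e-04]), 'effort': array([-3.02613280e-04, -5.06097972e+01, -2.91405129e+01, -1.17594896e-04,
        4.66074634e-03,  1.15955309e-04]), 'position': array([0.19399142, 0.51431035, 0.24774498]), 'tcp_rot': array([ 0.28217231,  1.55252794, -0.28402144]), 'ft_force': array([-0.82495988, -0.37667529, -0.4377683 ]), 'moment': array([ 0.05479693,  0.03955168, -0.00927519]), 'opening': 0.08537431789970391}
0.017
scene {'mtx': array([[452.52621487,   0.        , 253.17913878],
       [  0.        , 452.52621487, 193.26740888],
       [  0.        ,   0.        ,   1.        ]]), 'rvec': array([ 0.80681378,  2.44063249, -1.20814602]), 'tvec': array([ 0.45689225, -0.11027866,  1.23559495])}
top {'mtx': array([[435.5563233 ,   0.        , 258.45238935],
       [  0.        , 435.5563233 , 190.25727571],
       [  0.        ,   0.        ,   1.        ]]), 'rvec': array([ 2.13049978, -2.09317453,  0.15773188]), 'tvec': array([0.00448503, 0.59486906, 0.92356917])}
wrist {'mtx': array([[297.31863964,   0.        , 256.50825422],
       [  0.        , 297.31863964, 190.12170163],
       [  0.        ,   0.        ,   1.        ]]), 'tool_from_camera': array([[ 2.47665424e-04, -3.03493938e-01,  9.52833337e-01,
        -1.25618132e-01],
       [ 9.99999925e-01,  3.59719259e-04, -1.45348389e-04,
         4.08749236e-04],
       [-2.98640148e-04,  9.52833301e-01,  3.03494004e-01,
        -7.76167127e-02],
       [ 0.00000000e+00,  0.00000000e+00,  0.00000000e+00,
         1.00000000e+00]])}
```

View pics/scene0.png

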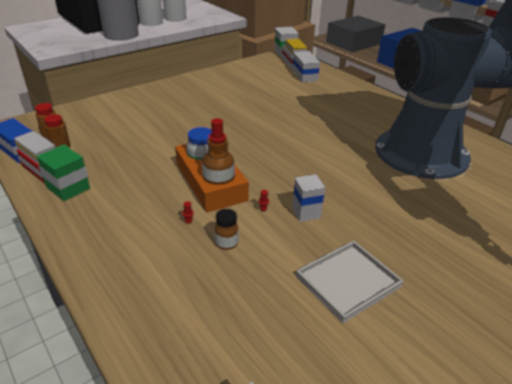

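View pics/top0.png

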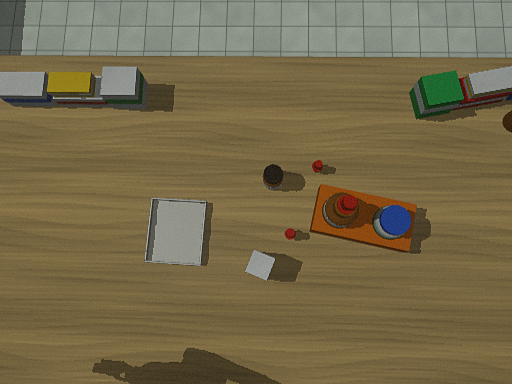

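View pics/wrist0.png

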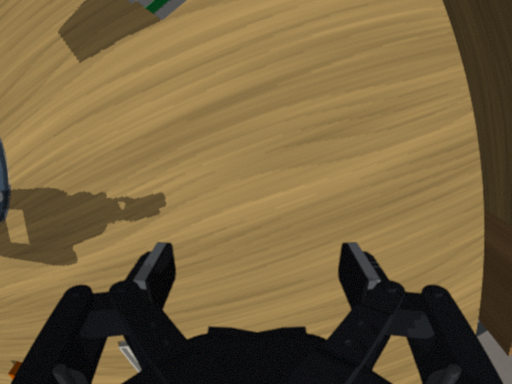

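The scene shows the red stopper on the amber bottle in the orange rack, at top-view (348,203) and scene (217,130). Two small loose red stoppers stand on the table at top (318,166) and (290,233). The tray is at top (177,232), the carton at (260,265), the jar at (273,175) and the tablets at (394,221). The largest stopper, in the bottle, is the target, and an enlarged crop will confirm it.

```bash
cat > h.py <<'E'
import numpy as np, cv2
from scipy.spatial.transform import Rotation as R
from bench import observe, optics, job, bot
def cam(n):
    f=optics.grab_frame(n); f['R']=cv2.Rodrigues(f['rvec'])[0] if 'rvec' in f else None; return f
def ray(f,u,v,z):
    p=cv2.undistortPoints(np.array([[[u,v]]],float),f['mtx'],None)[0,0]
    d=f['R'].T@np.array([p[0],p[1],1]); c=-f['R'].T@f['tvec']
    return c+d*(z-c[2])/d[2]
def proj(f,P): return cv2.projectPoints(np.atleast_2d(P).astype(float),f['rvec'],f['tvec'],f['mtx'],None)[0][:,0]
def save(f,name,box=None,s=1):
    im=cv2.cvtColor(f['frame'],cv2.COLOR_RGB2BGR)
    if box: x0,y0,x1,y1=box; im=im[y0:y1,x0:x1]
    cv2.imwrite('pics/'+name,cv2.resize(im,None,fx=s,fy=s,interpolation=cv2.INTER_CUBIC))
E
python3 - <<'E'
from h import *
t=cam('top'); s=cam('scene')
save(t,'t1.png',(230,140,430,290),4); save(s,'s1.png',(160,100,350,240),4)
for f in (t,s): print(-f['R'].T@f['tvec'])
for n,u,v,z in [('knobtop',349,202,.194),('tab',395,221,.107),('jar',273,174,.075),('carton',261,265,.085),('small1',318,166,.04),('small2',290,233,.04)]: print(n,ray(t,u,v,z).round(4))
print('rack corners',[ray(t,u,v,.055).round(3) for u,v in [(320,186),(416,205),(410,250),(311,231)]])
print('tray',[ray(t,u,v,.018).round(3) for u,v in [(152,199),(207,200),(202,265),(145,263)]])
E
```

```text
[ 0.41890426 -0.01781701  1.01541671]
[1.00988663 0.55691415 0.64620616]
knobtop [ 0.549 -0.162  0.194]
tab [ 0.5244 -0.2715  0.107 ]
jar [ 0.6279 -0.0171  0.075 ]
carton [0.4291 0.0053 0.085 ]
small1 [ 0.6558 -0.1199  0.04  ]
small2 [ 0.5013 -0.057   0.04  ]
rack corners [array([ 0.606, -0.123,  0.055]), array([ 0.567, -0.333,  0.055]), array([ 0.468, -0.316,  0.055]), array([ 0.505, -0.102,  0.055])]
tray [array([0.577, 0.265, 0.018]), array([0.576, 0.136, 0.018]), array([0.427, 0.141, 0.018]), array([0.429, 0.271, 0.018])]
```

View pics/t1.png

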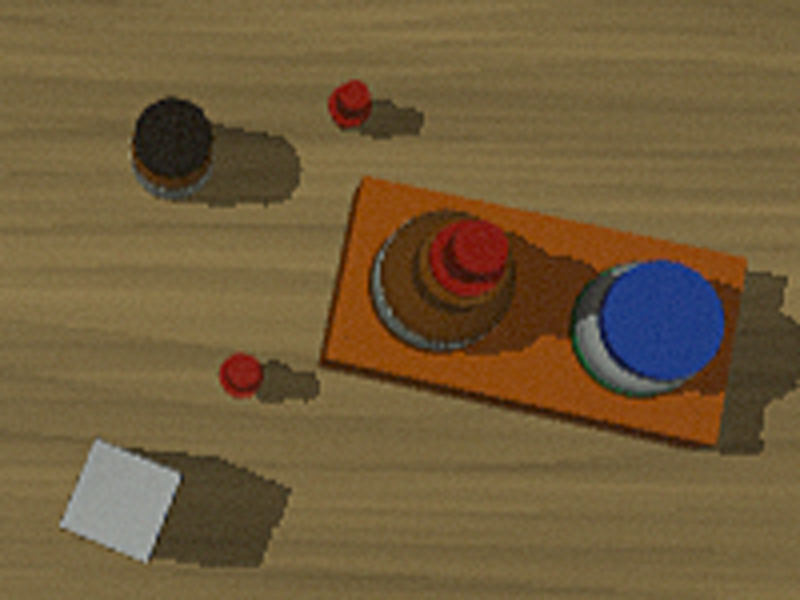

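View pics/s1.png

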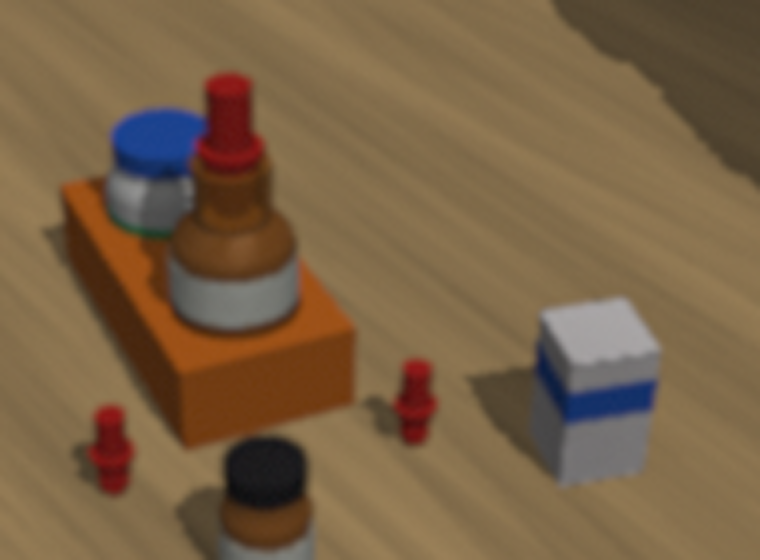

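The crop confirms it: the stopper on the bottle is clearly larger than the two loose ones. Its axis, from top and rack geometry, is about (0.547, -0.163). Next I work out the first move.

```bash
cat >> h.py <<'E'
def st():
    s=observe(); M=R.from_rotvec(s['tcp_rot']).as_matrix(); return s,M
def to(P):
    s,M=st(); print('clk',s['clock'],'pos',s['position'].round(4),'shift cm',(M.T@(np.array(P)-s['position'])*100).round(2),'f',s['ft_force'].round(2),'m',s['moment'].round(2),'open',round(s['opening'],4),'q',s['q'].round(2))
    return s,M
E
python3 - <<'E'
from h import *
s,M=to([.5475,-.1625,.25]); print(M.round(3))
t=cam('top');f=cam('scene'); print(proj(t,[.5475,-.1625,.194]),proj(f,[[.5475,-.1625,.194],[.5475,-.1625,.158]]))
E
```

```text
clk 0.25 pos [0.1941 0.5145 0.248 ] shift cm [ -0.17 -50.86  56.96] f [ 0.93  0.11 -0.04] m [-0.03 -0.02 -0.02] open 0.0856 q [ 1.13  0.35  1.65 -0.    1.14 -0.08]
[[-0.     0.353  0.936]
 [-0.     0.936 -0.353]
 [-1.    -0.001 -0.   ]]
[[349.25629526 202.80626524]] [[218.02582664 120.81176148]
 [218.49264916 135.78216376]]
```

Emit:
{"method": "drive_tool", "body": {
  "steps": [
    {"y": -3,"z": 3.4,"x": 0,"turn": 0,"gripper": 8.5},
    {"y": -6,"z": 6.7,"x": 0,"turn": 0,"gripper": 8.5},
    {"y": -9,"z": 10.1,"x": 0,"turn": 0,"gripper": 8.5},
    {"y": -12,"z": 13.4,"x": 0,"turn": 0,"gripper": 8.5},
    {"y": -15,"z": 16.8,"x": 0,"turn": 0,"gripper": 8.5}
  ],
  "force": 40
}}

```text
clock: 0.85
position: [0.2987, 0.3133, 0.2483]
tcp_rot: [0.283, 1.552, -0.283]
ft_force: [0.8, 0.6, -0.6]
opening: 0.0853
```

Emit:
{"method": "drive_tool", "body": {
  "steps": [
    {"y": -3,"z": 3.4,"x": 0,"turn": 0,"gripper": 8.5},
    {"y": -6,"z": 6.7,"x": 0,"turn": 0,"gripper": 8.5},
    {"y": -9,"z": 10.1,"x": 0,"turn": 0,"gripper": 8.5},
    {"y": -12,"z": 13.4,"x": 0,"turn": 0,"gripper": 8.5},
    {"y": -15,"z": 16.8,"x": 0,"turn": 0,"gripper": 8.5}
  ]
}}

```text
clock: 1.35
position: [0.4035, 0.1119, 0.2486]
tcp_rot: [0.283, 1.551, -0.282]
ft_force: [0.4, 1.0, 0.9]
opening: 0.0853
```

Emit:
{"method": "drive_tool", "body": {
  "steps": [
    {"y": -3,"z": 3.4,"x": 0,"turn": 0,"gripper": 7},
    {"y": -6,"z": 6.7,"x": 0,"turn": 0,"gripper": 7},
    {"y": -9,"z": 10.1,"x": 0,"turn": 0,"gripper": 7},
    {"y": -12,"z": 13.4,"x": 0,"turn": 0,"gripper": 7},
    {"y": -15,"z": 16.8,"x": 0,"turn": 0,"gripper": 7}
  ]
}}

```text
clock: 1.85
position: [0.5084, -0.0896, 0.2487]
tcp_rot: [0.283, 1.551, -0.283]
ft_force: [0.7, 1.0, 0.3]
opening: 0.07
```

```bash
python3 - <<'E'
from h import *
s,M=to([.5475,-.1625,.24]); print(M.round(3))
E
```

```text
clk 1.85 pos [ 0.5084 -0.0896  0.2487] shift cm [ 0.88 -5.44  6.23] f [0.67 1.01 0.29] m [-0.02 -0.01  0.06] open 0.07 q [-0.26  0.29  1.74  0.    1.11 -1.48]
[[ 0.001  0.353  0.936]
 [ 0.     0.936 -0.353]
 [-1.     0.001  0.001]]
```

Emit:
{"method": "drive_tool", "body": {
  "steps": [
    {"x": 0,"y": -1.5,"z": 1.7,"turn": 0,"gripper": 7},
    {"x": 0,"y": -3.5,"z": 4,"turn": 0,"gripper": 7},
    {"x": 0,"y": -5,"z": 5.7,"turn": 0,"gripper": 7},
    {"x": 0,"y": -5.4,"z": 6.2,"turn": 0,"gripper": 7},
    {"x": 0,"y": -5.4,"z": 6.2,"turn": 0,"gripper": 7}
  ]
}}

```text
clock: 2.35
position: [0.5473, -0.1622, 0.2484]
tcp_rot: [0.284, 1.552, -0.283]
ft_force: [-0.7, -0.3, 0.3]
opening: 0.0699
```

```bash
python3 - <<'E'
from h import *
to([.5475,-.1625,.182])
save(cam('wrist'),'w2.png'); save(cam('scene'),'s2.png',(160,60,350,200),4)
E
```

```text
clk 2.35 pos [ 0.5473 -0.1622  0.2484] shift cm [ 6.64 -0.03  0.03] f [-0.66 -0.28  0.34] m [-0.    0.04  0.05] open 0.0699 q [-0.37  0.39  1.6   0.    1.16 -1.58]
```

View pics/w2.png

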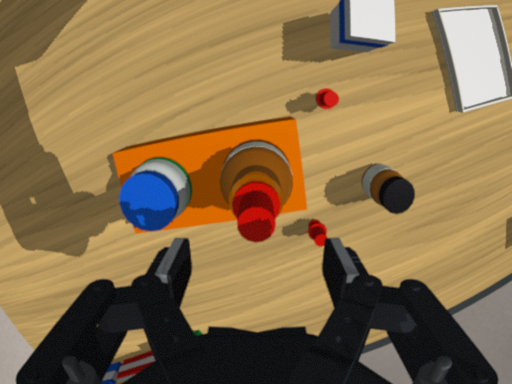

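View pics/s2.png

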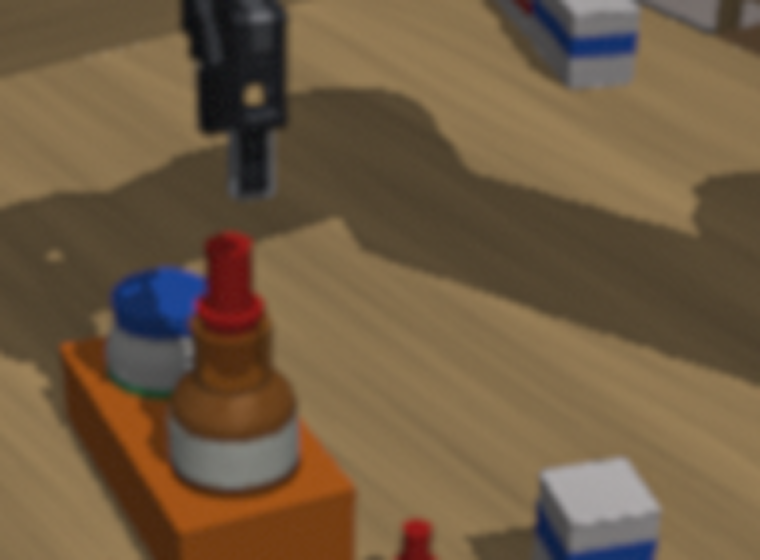

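The wrist picture shows the knob top at (256,222), which is within 2 mm of the jaw centre line. I descend and grip.

Emit:
{"method": "drive_tool", "body": {
  "steps": [
    {"x": 1.6,"y": 0,"z": 0.1,"turn": 0,"gripper": 6},
    {"x": 3.2,"y": 0,"z": 0.1,"turn": 0,"gripper": 6},
    {"x": 4.8,"y": 0,"z": 0.1,"turn": 0,"gripper": 6},
    {"x": 6.4,"y": 0,"z": 0.1,"turn": 0,"gripper": 6},
    {"x": 6.4,"y": 0,"z": 0.1,"turn": 0,"gripper": 6}
  ]
}}

```text
clock: 2.95
position: [0.5467, -0.1601, 0.1831]
tcp_rot: [0.283, 1.555, -0.281]
ft_force: [-1.0, -0.7, 0.2]
opening: 0.0599
```

Emit:
{"method": "drive_tool", "body": {
  "steps": [
    {"gripper": 4,"x": 0,"y": 0,"z": 0,"turn": 0},
    {"gripper": 3.2,"x": 0,"y": 0,"z": 0,"turn": 0},
    {"gripper": 2.9,"x": 0,"y": 0,"z": 0,"turn": 0},
    {"gripper": 2,"x": 0,"y": 0,"z": 0,"turn": 0},
    {"gripper": 2,"x": 0,"y": 0,"z": 0,"turn": 0}
  ]
}}

```text
clock: 3.45
position: [0.5472, -0.1601, 0.1838]
tcp_rot: [0.283, 1.554, -0.281]
ft_force: [1.5, 1.7, 4.0]
opening: 0.0249
```

```bash
python3 - <<'E'
from h import *
to([.5475,-.1625,.182])
save(cam('wrist'),'w3.png',(150,120,370,285),3); save(cam('scene'),'s3.png',(170,80,290,180),6)
E
```

```text
clk 3.45 pos [ 0.5472 -0.1601  0.1838] shift cm [ 0.18 -0.22  0.11] f [1.46 1.67 3.98] m [ 0.31 -0.26 -0.03] open 0.0249 q [-0.37  0.46  1.66  0.    1.02 -1.58]
```

View pics/w3.png

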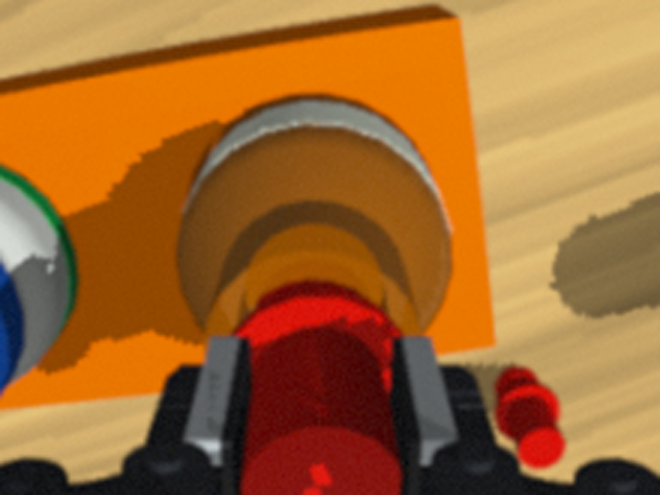

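View pics/s3.png

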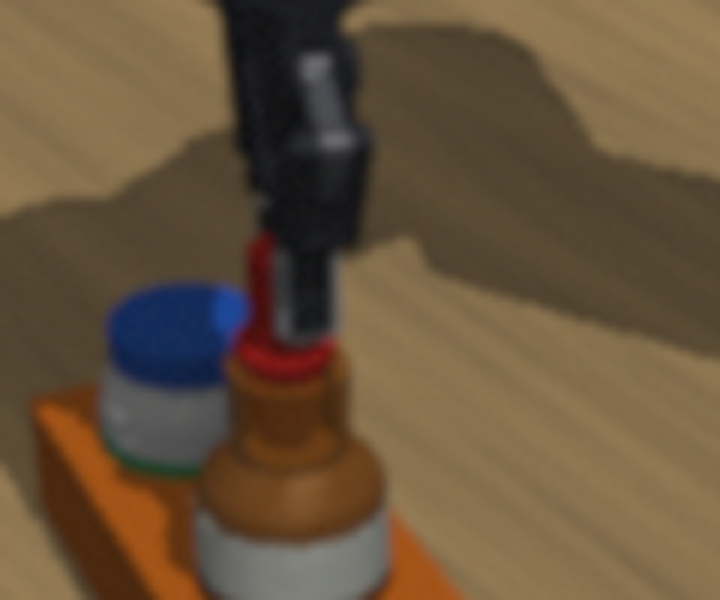

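Emit:
{"method": "drive_tool", "body": {
  "steps": [
    {"x": 0,"y": 0,"z": 0.3,"turn": 0,"gripper": 2},
    {"x": 0,"y": 0,"z": 0.6,"turn": 0,"gripper": 2},
    {"x": 0,"y": 0,"z": 0.9,"turn": 0,"gripper": 2},
    {"x": 0,"y": 0,"z": 1.2,"turn": 0,"gripper": 2},
    {"x": 0,"y": 0,"z": 1.2,"turn": 0,"gripper": 2}
  ]
}}

```text
clock: 4.05
position: [0.5577, -0.1643, 0.1842]
tcp_rot: [0.283, 1.557, -0.281]
ft_force: [-8.6, 2.0, 14.9]
opening: 0.0252
```

```bash
python3 - <<'E'
from h import *
to([.5475,-.1625,.184])
save(cam('wrist'),'w4.png',(150,120,370,285),3); save(cam('scene'),'s4.png',(170,80,290,180),6)
E
```

```text
clk 4.05 pos [ 0.5577 -0.1643  0.1842] shift cm [ 0.02 -0.19 -1.02] f [-8.58  1.98 14.92] m [0.41 1.72 0.04] open 0.0252 q [-0.37  0.48  1.63  0.    1.04 -1.58]
```

View pics/w4.png

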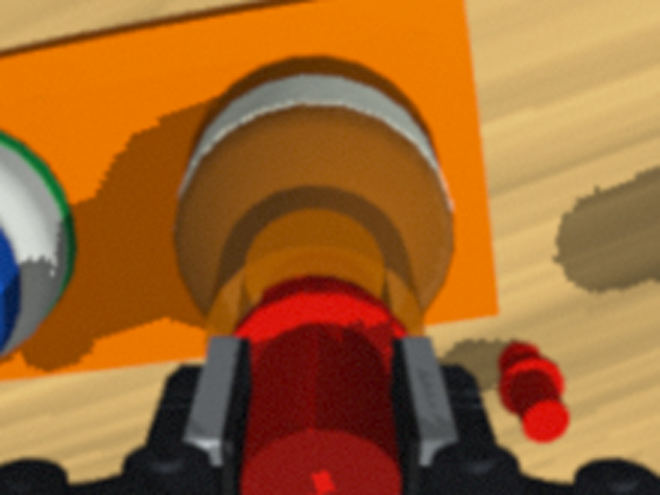

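View pics/s4.png

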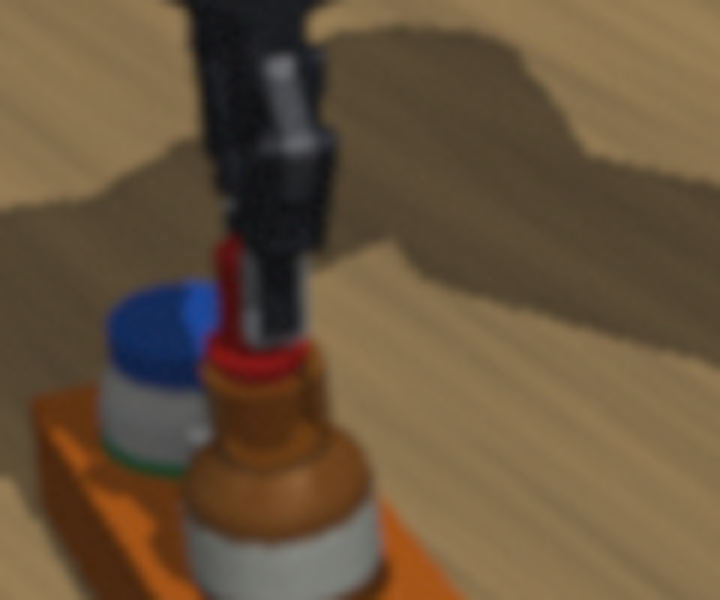

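Emit:
{"method": "drive_tool", "body": {
  "steps": [
    {"x": -0.05,"y": 0,"z": 0.2,"turn": 0,"gripper": 2},
    {"x": -0.1,"y": 0,"z": 0.4,"turn": 0,"gripper": 2},
    {"x": -0.1,"y": 0,"z": 0.6,"turn": 0,"gripper": 2},
    {"x": -0.1,"y": 0,"z": 0.8,"turn": 0,"gripper": 2},
    {"x": -0.1,"y": 0,"z": 0.8,"turn": 0,"gripper": 2}
  ]
}}

```text
clock: 4.65
position: [0.5633, -0.1668, 0.1847]
tcp_rot: [0.284, 1.562, -0.281]
ft_force: [-12.0, 2.5, 9.6]
opening: 0.0248
```

```bash
python3 - <<'E'
from h import *
to([.5475,-.1625,.184])
save(cam('wrist'),'w5.png',(150,120,370,285),3); save(cam('scene'),'s5.png',(170,80,290,180),6)
E
```

```text
clk 4.65 pos [ 0.5633 -0.1668  0.1847] shift cm [ 0.09 -0.15 -1.64] f [-12.04   2.49   9.6 ] m [ 0.46  2.26 -0.01] open 0.0248 q [-0.37  0.49  1.61 -0.    1.05 -1.58]
```

View pics/w5.png

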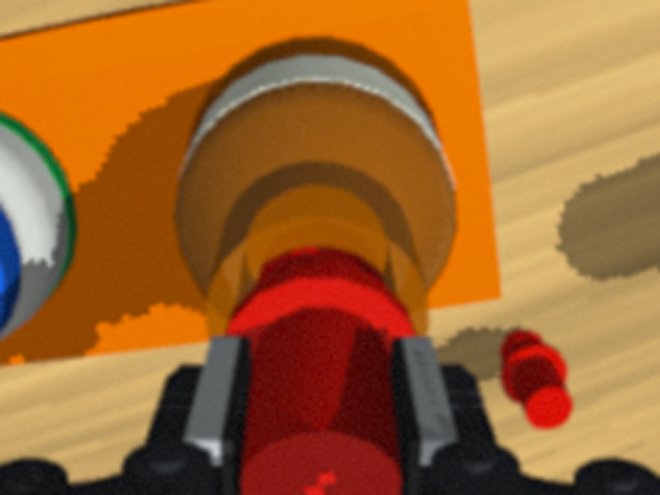

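View pics/s5.png

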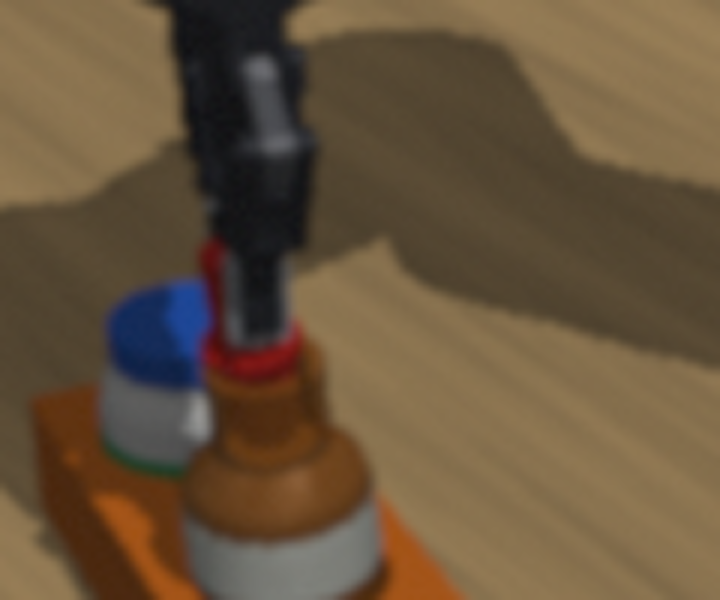

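In the wrist picture the plug is now visible under the collar at crop (320,265), so the stopper leans relative to the neck. I lift a little and rock to the other side.

Emit:
{"method": "drive_tool", "body": {
  "steps": [
    {"x": -0.1,"y": 0,"z": 0.2,"turn": 0,"gripper": 2},
    {"x": -0.2,"y": 0,"z": 0.2,"turn": 0,"gripper": 2},
    {"x": -0.2,"y": 0,"z": -0.4,"turn": 0,"gripper": 2},
    {"x": -0.2,"y": 0,"z": -1.0,"turn": 0,"gripper": 2},
    {"x": -0.2,"y": 0,"z": -1.6,"turn": 0,"gripper": 2}
  ]
}}

```text
clock: 5.25
position: [0.548, -0.1611, 0.1867]
tcp_rot: [0.283, 1.562, -0.281]
ft_force: [1.8, -0.4, -1.1]
opening: 0.0247
```

Emit:
{"method": "drive_tool", "body": {
  "steps": [
    {"x": 0,"y": 0,"z": -0.5,"turn": 0,"gripper": 2},
    {"x": 0,"y": 0,"z": -1.0,"turn": 0,"gripper": 2},
    {"x": 0,"y": 0,"z": -1.5,"turn": 0,"gripper": 2},
    {"x": 0,"y": 0,"z": -1.9,"turn": 0,"gripper": 2},
    {"x": -0.1,"y": 0,"z": -1.9,"turn": 0,"gripper": 2}
  ]
}}

```text
clock: 5.75
position: [0.5316, -0.1552, 0.1893]
tcp_rot: [0.282, 1.556, -0.282]
ft_force: [7.4, -4.9, -3.3]
opening: 0.025
```

```bash
python3 - <<'E'
from h import *
to([.5475,-.1625,.184])
save(cam('wrist'),'w6.png',(150,120,370,285),3); save(cam('scene'),'s6.png',(170,80,290,180),6)
E
```

```text
clk 5.75 pos [ 0.5316 -0.1552  0.1893] shift cm [ 0.52 -0.12  1.74] f [ 7.4  -4.93 -3.34] m [-0.9  -1.38 -0.03] open 0.025 q [-0.37  0.43  1.7  -0.    1.02 -1.58]
```

View pics/w6.png

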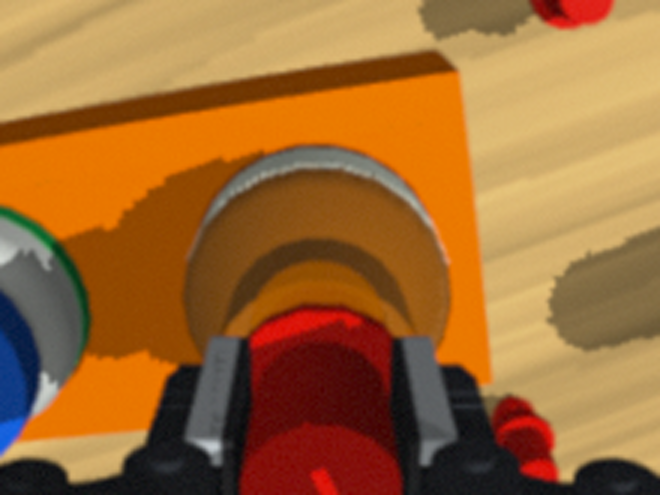

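View pics/s6.png

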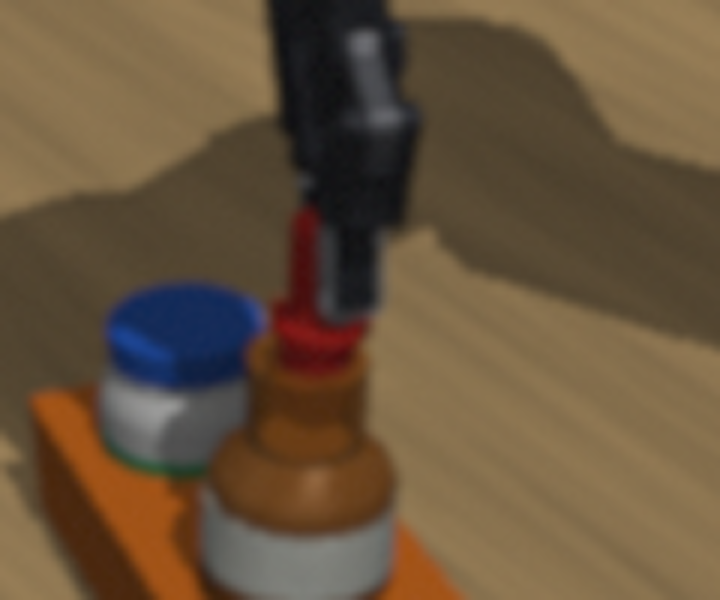

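Emit:
{"method": "drive_tool", "body": {
  "steps": [
    {"x": 0,"y": 0,"z": -0.1,"turn": 0,"gripper": 2},
    {"x": 0,"y": 0,"z": 0.5,"turn": 0,"gripper": 2},
    {"x": 0,"y": 0,"z": 1.1,"turn": 0,"gripper": 2},
    {"x": 0,"y": 0,"z": 1.7,"turn": 0,"gripper": 2},
    {"x": 0,"y": 0,"z": 1.7,"turn": 0,"gripper": 2}
  ]
}}

```text
clock: 6.35
position: [0.5481, -0.1614, 0.1893]
tcp_rot: [0.282, 1.557, -0.282]
ft_force: [-1.7, 0.9, 2.3]
opening: 0.0244
```

```bash
python3 - <<'E'
from h import *
to([.5475,-.1625,.184])
save(cam('scene'),'s7.png',(170,80,290,180),6)
to([.5475,-.1625,.184])
E
```

```text
clk 6.35 pos [ 0.5481 -0.1614  0.1893] shift cm [ 0.53 -0.13 -0.01] f [-1.7   0.93  2.26] m [ 0.22  0.36 -0.03] open 0.0244 q [-0.37  0.46  1.65 -0.    1.04 -1.58]
clk 6.4 pos [ 0.5479 -0.1613  0.1893] shift cm [ 0.53 -0.13  0.01] f [-2.6   1.19  3.49] m [0.13 0.46 0.03] open 0.0245 q [-0.37  0.46  1.65 -0.    1.04 -1.58]
```

View pics/s7.png

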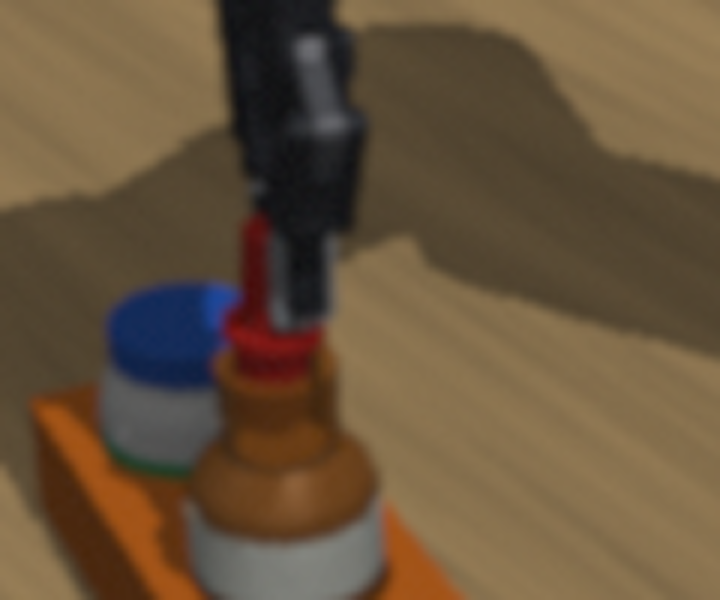

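Vertical force at centre is +3 N, so the bottle is down on its floor. The collar has visibly risen about 5 mm above the rim, so this direction works and I continue.

Emit:
{"method": "drive_tool", "body": {
  "steps": [
    {"x": 0,"y": 0,"z": 0.6,"turn": 0,"gripper": 2},
    {"x": 0,"y": 0,"z": 1.2,"turn": 0,"gripper": 2},
    {"x": 0,"y": 0,"z": 1.8,"turn": 0,"gripper": 2},
    {"x": -0.1,"y": 0,"z": 2.1,"turn": 0,"gripper": 2},
    {"x": -0.2,"y": 0,"z": 2.1,"turn": 0,"gripper": 2}
  ]
}}

```text
clock: 6.9
position: [0.5662, -0.1682, 0.1902]
tcp_rot: [0.283, 1.561, -0.281]
ft_force: [-5.8, -0.4, -3.2]
opening: 0.0247
```

Emit:
{"method": "drive_tool", "body": {
  "steps": [
    {"x": -0.1,"y": 0,"z": -0.6,"turn": 0,"gripper": 2},
    {"x": -0.1,"y": 0,"z": -1.2,"turn": 0,"gripper": 2},
    {"x": -0.1,"y": 0,"z": -1.8,"turn": 0,"gripper": 2},
    {"x": -0.1,"y": 0,"z": -1.8,"turn": 0,"gripper": 2},
    {"x": -0.1,"y": 0,"z": -1.8,"turn": 0,"gripper": 2}
  ]
}}

```text
clock: 7.4
position: [0.5496, -0.162, 0.1918]
tcp_rot: [0.282, 1.56, -0.281]
ft_force: [1.2, -2.4, -1.2]
opening: 0.0249
```

```bash
python3 - <<'E'
from h import *
to([.5475,-.1625,.184])
save(cam('scene'),'s8.png',(170,80,290,180),6)
E
```

```text
clk 7.4 pos [ 0.5496 -0.162   0.1918] shift cm [ 0.78 -0.12 -0.17] f [ 1.22 -2.38 -1.17] m [-0.27 -0.27  0.04] open 0.0249 q [-0.37  0.46  1.64 -0.    1.05 -1.58]
```

View pics/s8.png

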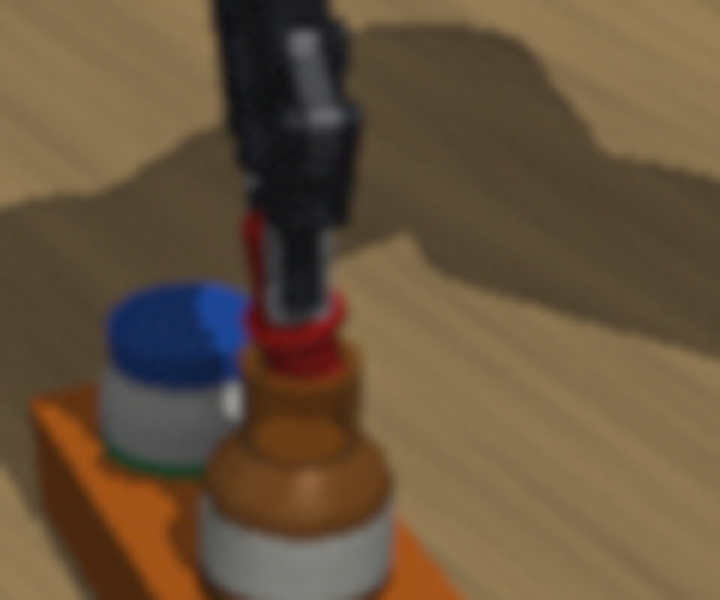

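Emit:
{"method": "drive_tool", "body": {
  "steps": [
    {"x": 0,"y": 0,"z": -0.6,"turn": 0,"gripper": 2},
    {"x": 0,"y": 0,"z": -1.2,"turn": 0,"gripper": 2},
    {"x": 0,"y": 0,"z": -1.8,"turn": 0,"gripper": 2},
    {"x": -0.1,"y": 0,"z": -2.3,"turn": 0,"gripper": 2},
    {"x": -0.2,"y": 0,"z": -2.3,"turn": 0,"gripper": 2}
  ]
}}

```text
clock: 7.95
position: [0.5287, -0.1543, 0.1945]
tcp_rot: [0.282, 1.557, -0.282]
ft_force: [5.8, -3.1, -2.8]
opening: 0.0246
```

Emit:
{"method": "drive_tool", "body": {
  "steps": [
    {"x": 0,"y": 0,"z": 0.6,"turn": 0,"gripper": 2},
    {"x": 0,"y": 0,"z": 1.2,"turn": 0,"gripper": 2},
    {"x": 0,"y": 0,"z": 1.9,"turn": 0,"gripper": 2},
    {"x": 0,"y": 0,"z": 1.9,"turn": 0,"gripper": 2},
    {"x": 0,"y": 0,"z": 1.9,"turn": 0,"gripper": 2}
  ]
}}

```text
clock: 8.45
position: [0.5464, -0.1609, 0.1941]
tcp_rot: [0.282, 1.558, -0.282]
ft_force: [0.1, -0.1, 0.2]
opening: 0.0248
```

```bash
python3 - <<'E'
from h import *
to([.5475,-.1625,.184])
save(cam('scene'),'s9.png',(170,80,290,180),6)
save(cam('wrist'),'w9.png',(150,120,370,285),3)
E
```

```text
clk 8.45 pos [ 0.5464 -0.1609  0.1941] shift cm [ 1.01 -0.11  0.17] f [ 0.05 -0.15  0.16] m [0.04 0.14 0.01] open 0.0248 q [-0.37  0.45  1.65 -0.    1.05 -1.58]
```

View pics/s9.png

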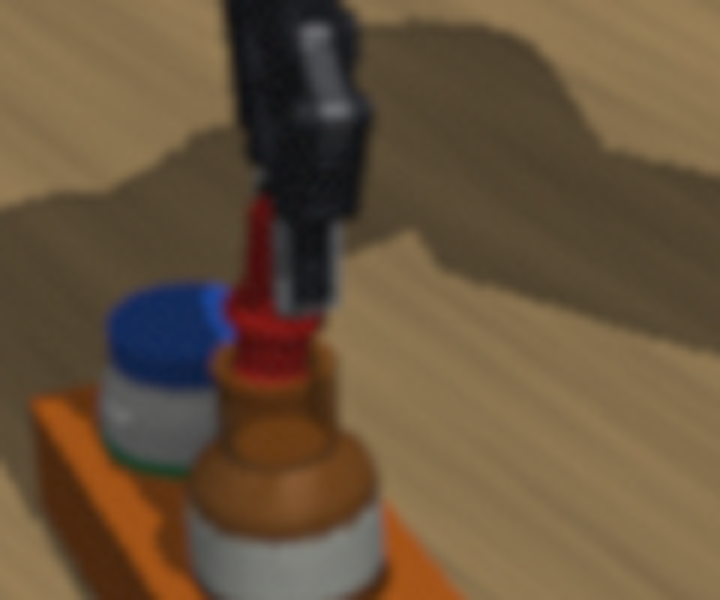

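View pics/w9.png

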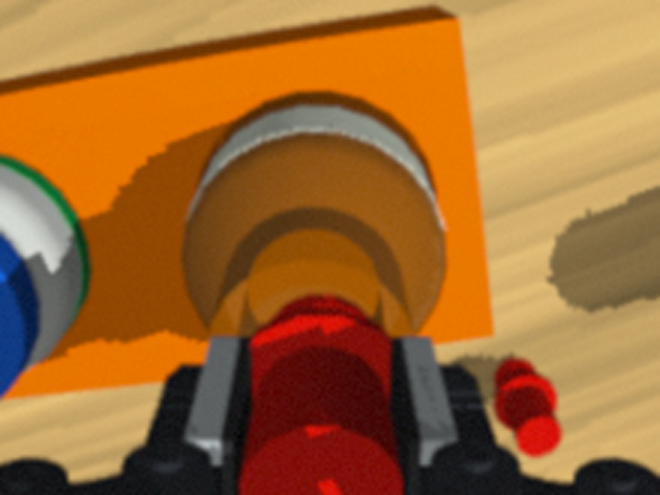

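The stopper has risen 10 mm and the force at centre is about 0 N, so the bottle is down. I keep rocking.

Emit:
{"method": "drive_tool", "body": {
  "steps": [
    {"x": 0,"y": 0,"z": 0.6,"turn": 0,"gripper": 2},
    {"x": 0,"y": 0,"z": 1.2,"turn": 0,"gripper": 2},
    {"x": 0,"y": 0,"z": 1.8,"turn": 0,"gripper": 2},
    {"x": -0.1,"y": 0,"z": 2.4,"turn": 0,"gripper": 2},
    {"x": -0.2,"y": 0,"z": 2.4,"turn": 0,"gripper": 2}
  ]
}}

```text
clock: 9.05
position: [0.5682, -0.1692, 0.1955]
tcp_rot: [0.282, 1.56, -0.282]
ft_force: [-4.0, 0.5, -0.0]
opening: 0.0245
```

Emit:
{"method": "drive_tool", "body": {
  "steps": [
    {"x": -0.1,"y": 0,"z": -0.6,"turn": 0,"gripper": 2},
    {"x": -0.1,"y": 0,"z": -1.2,"turn": 0,"gripper": 2},
    {"x": -0.1,"y": 0,"z": -2.0,"turn": 0,"gripper": 2},
    {"x": -0.1,"y": 0,"z": -2.0,"turn": 0,"gripper": 2},
    {"x": -0.1,"y": 0,"z": -2.0,"turn": 0,"gripper": 2}
  ]
}}

```text
clock: 9.55
position: [0.5498, -0.1623, 0.1972]
tcp_rot: [0.282, 1.559, -0.282]
ft_force: [1.3, -1.2, 2.7]
opening: 0.0246
```

Emit:
{"method": "drive_tool", "body": {
  "steps": [
    {"x": 0,"y": 0,"z": -0.6,"turn": 0,"gripper": 2},
    {"x": 0,"y": 0,"z": -1.2,"turn": 0,"gripper": 2},
    {"x": 0,"y": 0,"z": -1.8,"turn": 0,"gripper": 2},
    {"x": -0.1,"y": 0,"z": -2.4,"turn": 0,"gripper": 2},
    {"x": -0.2,"y": 0,"z": -2.4,"turn": 0,"gripper": 2}
  ]
}}

```text
clock: 10.05
position: [0.5276, -0.154, 0.1996]
tcp_rot: [0.282, 1.557, -0.282]
ft_force: [6.0, -3.0, -2.8]
opening: 0.0246
```

Emit:
{"method": "drive_tool", "body": {
  "steps": [
    {"x": 0,"y": 0,"z": 0.6,"turn": 0,"gripper": 2},
    {"x": 0,"y": 0,"z": 1.2,"turn": 0,"gripper": 2},
    {"x": 0,"y": 0,"z": 2.0,"turn": 0,"gripper": 2},
    {"x": 0,"y": 0,"z": 2.0,"turn": 0,"gripper": 2},
    {"x": 0,"y": 0,"z": 2.0,"turn": 0,"gripper": 2}
  ]
}}

```text
clock: 10.55
position: [0.5461, -0.161, 0.1991]
tcp_rot: [0.282, 1.558, -0.282]
ft_force: [-1.4, 0.6, -0.5]
opening: 0.0247
```

```bash
python3 - <<'E'
from h import *
to([.5475,-.1625,.184])
save(cam('scene'),'s10.png',(170,80,290,180),6)
save(cam('wrist'),'w10.png',(150,120,370,285),3)
E
```

```text
clk 10.55 pos [ 0.5461 -0.161   0.1991] shift cm [ 1.51 -0.1   0.19] f [-1.44  0.58 -0.52] m [0.06 0.25 0.01] open 0.0247 q [-0.37  0.44  1.65 -0.    1.06 -1.58]
```

View pics/s10.png

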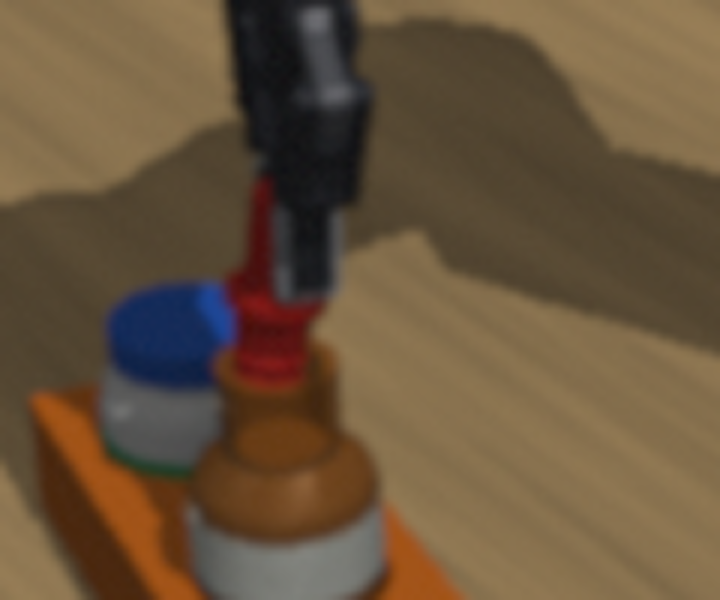

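View pics/w10.png

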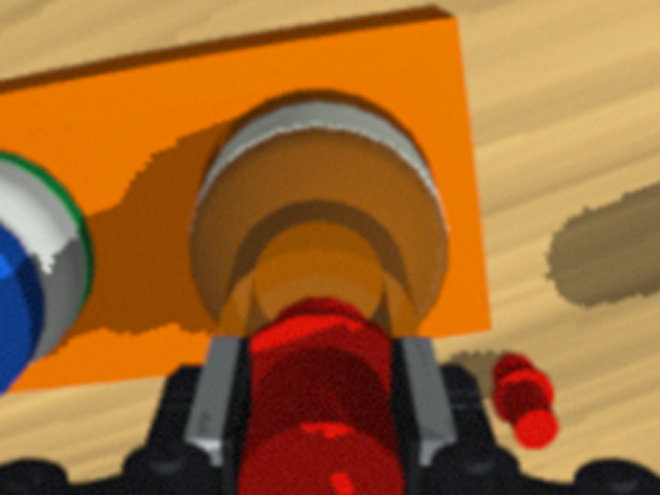

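Rise is now about 15 mm with the bottle down. I do one more cycle and then lift slowly.

Emit:
{"method": "drive_tool", "body": {
  "steps": [
    {"x": 0,"y": 0,"z": 0.6,"turn": 0,"gripper": 2},
    {"x": 0,"y": 0,"z": 1.2,"turn": 0,"gripper": 2},
    {"x": 0,"y": 0,"z": 1.8,"turn": 0,"gripper": 2},
    {"x": -0.1,"y": 0,"z": 2.4,"turn": 0,"gripper": 2},
    {"x": -0.2,"y": 0,"z": 2.4,"turn": 0,"gripper": 2}
  ]
}}

```text
clock: 11.15
position: [0.5679, -0.1692, 0.2006]
tcp_rot: [0.282, 1.561, -0.282]
ft_force: [-5.4, 0.8, -3.0]
opening: 0.0244
```

Emit:
{"method": "drive_tool", "body": {
  "steps": [
    {"x": -0.1,"y": 0,"z": -0.6,"turn": 0,"gripper": 2},
    {"x": -0.1,"y": 0,"z": -1.2,"turn": 0,"gripper": 2},
    {"x": -0.1,"y": 0,"z": -2.1,"turn": 0,"gripper": 2},
    {"x": -0.1,"y": 0,"z": -2.1,"turn": 0,"gripper": 2},
    {"x": -0.1,"y": 0,"z": -2.1,"turn": 0,"gripper": 2}
  ]
}}

```text
clock: 11.65
position: [0.5484, -0.1618, 0.2022]
tcp_rot: [0.282, 1.56, -0.282]
ft_force: [1.3, -1.7, -0.9]
opening: 0.025
```

Emit:
{"method": "drive_tool", "body": {
  "steps": [
    {"x": -0.1,"y": 0,"z": 0,"turn": 0,"gripper": 2},
    {"x": -0.2,"y": 0,"z": 0,"turn": 0,"gripper": 2},
    {"x": -0.3,"y": 0,"z": 0,"turn": 0,"gripper": 2},
    {"x": -0.3,"y": 0,"z": 0,"turn": 0,"gripper": 2},
    {"x": -0.3,"y": 0,"z": 0,"turn": 0,"gripper": 2}
  ]
}}

```text
clock: 12.15
position: [0.5485, -0.1619, 0.2052]
tcp_rot: [0.282, 1.559, -0.282]
ft_force: [0.9, 0.0, 0.8]
opening: 0.0245
```

```bash
python3 - <<'E'
from h import *
to([.5475,-.1625,.184])
save(cam('scene'),'s11.png',(170,80,290,180),6)
E
```

```text
clk 12.15 pos [ 0.5485 -0.1619  0.2052] shift cm [ 2.12 -0.09 -0.06] f [0.85 0.01 0.8 ] m [-0.08 -0.21 -0.01] open 0.0245 q [-0.37  0.44  1.63 -0.    1.08 -1.58]
```

View pics/s11.png

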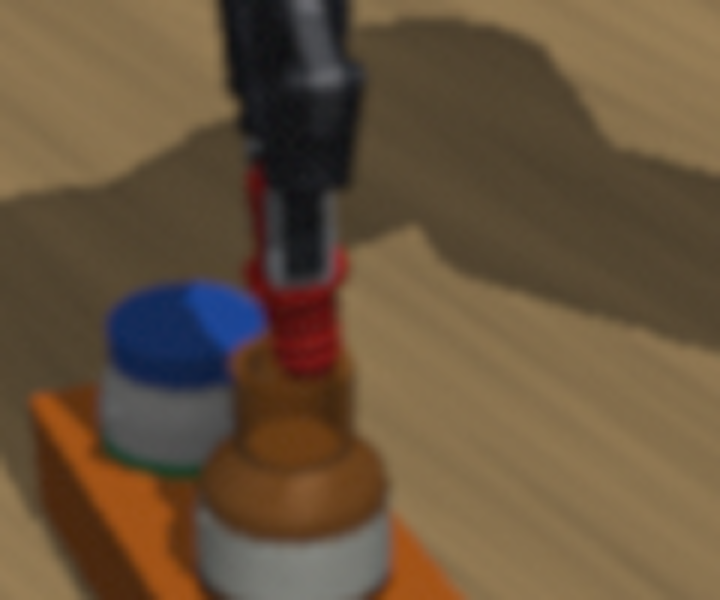

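The force is about 0, so the stopper is free. I lift it clear.

Emit:
{"method": "drive_tool", "body": {
  "steps": [
    {"x": -0.3,"y": 0,"z": 0,"turn": 0,"gripper": 2},
    {"x": -0.8,"y": 0,"z": 0,"turn": 0,"gripper": 2},
    {"x": -1.5,"y": 0,"z": 0,"turn": 0,"gripper": 2},
    {"x": -2.5,"y": 0,"z": 0,"turn": 0,"gripper": 2},
    {"x": -3.5,"y": 0,"z": 0,"turn": 0,"gripper": 2}
  ]
}}

```text
clock: 12.7
position: [0.5488, -0.1619, 0.2413]
tcp_rot: [0.282, 1.559, -0.282]
ft_force: [-0.0, 0.4, 0.0]
opening: 0.0248
```

Emit:
{"method": "drive_tool", "body": {
  "steps": [
    {"x": -0.5,"y": 0,"z": 0,"turn": 0,"gripper": 2},
    {"x": -1,"y": 0,"z": 0,"turn": 0,"gripper": 2},
    {"x": -1.5,"y": 0,"z": 0,"turn": 0,"gripper": 2},
    {"x": -1.5,"y": 0,"z": 0,"turn": 0,"gripper": 2},
    {"x": -1.5,"y": 0,"z": 0,"turn": 0,"gripper": 2}
  ]
}}

```text
clock: 13.2
position: [0.5488, -0.1619, 0.2562]
tcp_rot: [0.282, 1.559, -0.282]
ft_force: [-0.4, -0.2, -0.4]
opening: 0.0247
```

```bash
python3 - <<'E'
from h import *
t=cam('top')
cs=[ray(t,u,v,.018) for u,v in [(152,199),(207,200),(202,265),(145,263)]]; c=np.mean(cs,0); print('tray',c)
to([c[0],c[1],.25])
save(cam('scene'),'s12.png',(170,50,290,150),6);save(cam('wrist'),'w12.png')
save(t,'t12.png',(120,140,440,290),2.4)
E
```

```text
tray [0.50238073 0.20311488 0.018     ]
clk 13.25 pos [ 0.5488 -0.1619  0.256 ] shift cm [  0.68  32.55 -17.16] f [ 0.92  0.52 -0.22] m [ 0.05 -0.02 -0.04] open 0.0249 q [-0.37  0.39  1.58 -0.    1.18 -1.58]
```

View pics/s12.png

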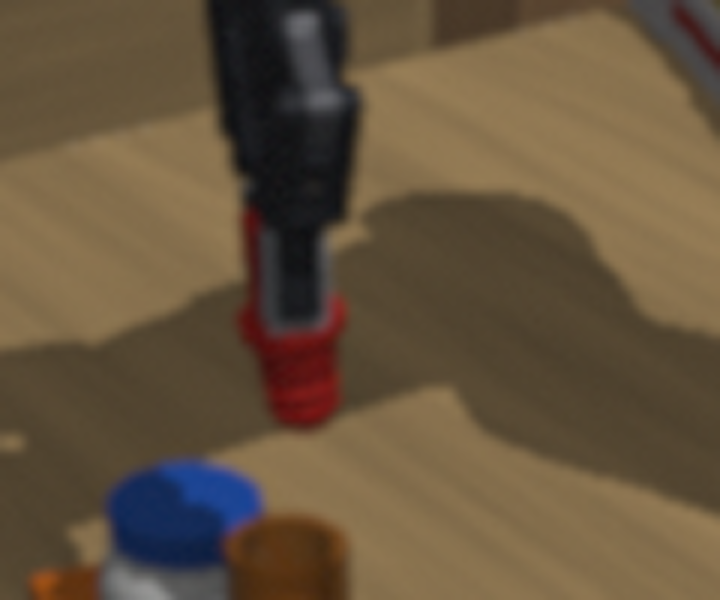

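View pics/w12.png

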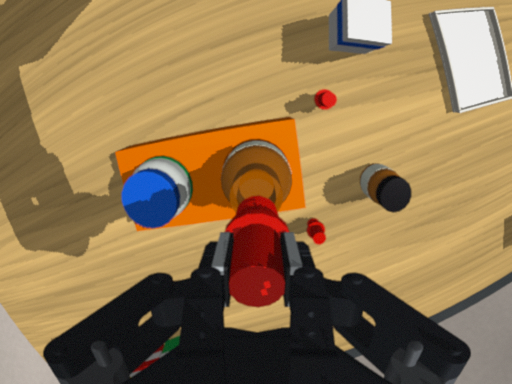

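View pics/t12.png

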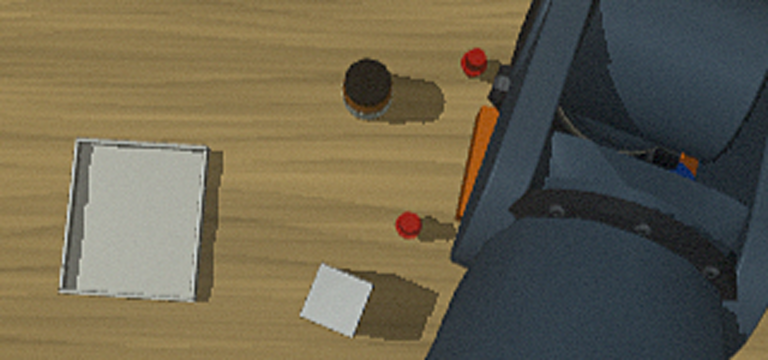

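The stopper is out and held, leaning slightly, with the bottle down in its well. I carry it to the tray centre at (0.502, 0.203).

Emit:
{"method": "drive_tool", "body": {
  "steps": [
    {"x": 0,"y": 1.5,"z": -0.8,"turn": 0,"gripper": 2},
    {"x": 0,"y": 4.5,"z": -2.4,"turn": 0,"gripper": 2},
    {"x": 0,"y": 8,"z": -4.2,"turn": 0,"gripper": 2},
    {"x": 0,"y": 11.5,"z": -6,"turn": 0,"gripper": 2},
    {"x": 0,"y": 15,"z": -7.9,"turn": 0,"gripper": 2}
  ]
}}

```text
clock: 13.85
position: [0.5267, 0.0085, 0.2563]
tcp_rot: [0.282, 1.56, -0.282]
ft_force: [0.2, 0.7, -0.4]
opening: 0.0249
```

Emit:
{"method": "drive_tool", "body": {
  "steps": [
    {"x": 0,"y": 3.5,"z": -1.8,"turn": 0,"gripper": 2},
    {"x": 0,"y": 7,"z": -3.7,"turn": 0,"gripper": 2},
    {"x": 0,"y": 10.5,"z": -5.5,"turn": 0,"gripper": 2},
    {"x": 0,"y": 14,"z": -7.4,"turn": 0,"gripper": 2},
    {"x": 0,"y": 16.5,"z": -8.7,"turn": 0,"gripper": 2}
  ]
}}

```text
clock: 14.35
position: [0.502, 0.1963, 0.2567]
tcp_rot: [0.281, 1.56, -0.281]
ft_force: [0.6, -0.4, -0.5]
opening: 0.025
```

```bash
python3 - <<'E'
from h import *
to([.502,.203,.08])
save(cam('scene'),'s13.png',(230,120,420,290),4);save(cam('wrist'),'w13.png')
E
```

```text
clk 14.35 pos [0.502  0.1963 0.2567] shift cm [17.67  0.65 -0.09] f [ 0.58 -0.38 -0.53] m [-0.02 -0.07  0.01] open 0.025 q [ 0.28  0.32  1.67  0.    1.16 -0.93]
```

View pics/s13.png

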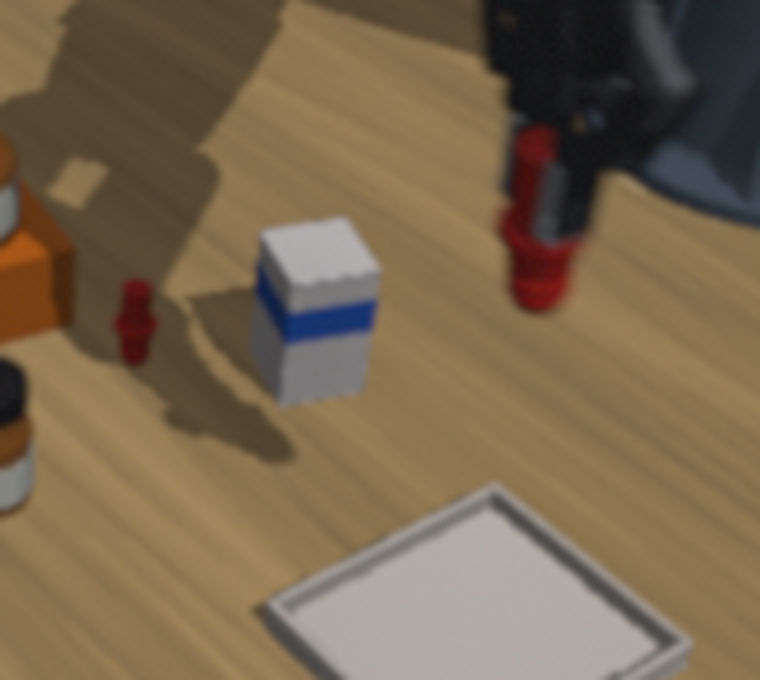

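View pics/w13.png

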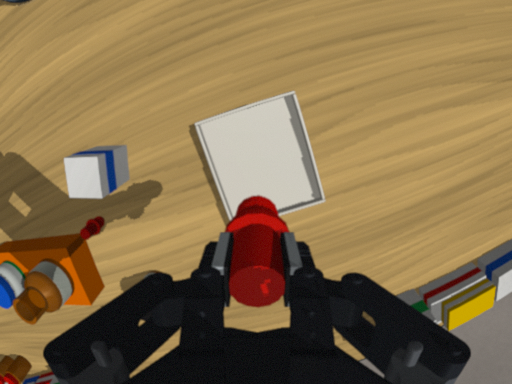

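Emit:
{"method": "drive_tool", "body": {
  "steps": [
    {"x": 2,"y": 0.3,"z": 0,"turn": 0,"gripper": 2},
    {"x": 5,"y": 0.6,"z": 0,"turn": 0,"gripper": 2},
    {"x": 9,"y": 0.6,"z": 0,"turn": 0,"gripper": 2},
    {"x": 13,"y": 0.6,"z": 0,"turn": 0,"gripper": 2},
    {"x": 15,"y": 0.6,"z": 0,"turn": 0,"gripper": 2}
  ]
}}

```text
clock: 14.95
position: [0.501, 0.2022, 0.1035]
tcp_rot: [0.279, 1.564, -0.281]
ft_force: [0.6, -0.8, -0.2]
opening: 0.025
```

Emit:
{"method": "drive_tool", "body": {
  "steps": [
    {"x": 0.5,"y": 0,"z": 0,"turn": 0,"gripper": 2},
    {"x": 1,"y": 0,"z": 0,"turn": 0,"gripper": 2},
    {"x": 1.3,"y": 0,"z": 0,"turn": 0,"gripper": 2},
    {"x": 1.5,"y": 0,"z": 0,"turn": 0,"gripper": 2},
    {"x": 1.5,"y": 0,"z": 0,"turn": 0,"gripper": 2}
  ]
}}

```text
clock: 15.45
position: [0.5012, 0.2024, 0.0891]
tcp_rot: [0.279, 1.563, -0.28]
ft_force: [-0.2, 0.7, -1.0]
opening: 0.0246
```

```bash
python3 - <<'E'
from h import *
to([.502,.203,.071])
save(cam('scene'),'s14.png',(290,190,410,320),5)
E
```

```text
clk 15.45 pos [0.5012 0.2024 0.0891] shift cm [1.81 0.09 0.08] f [-0.19  0.69 -1.04] m [ 0.03 -0.06 -0.02] open 0.0246 q [ 0.3   0.56  1.79  0.01  0.8  -0.92]
```

View pics/s14.png

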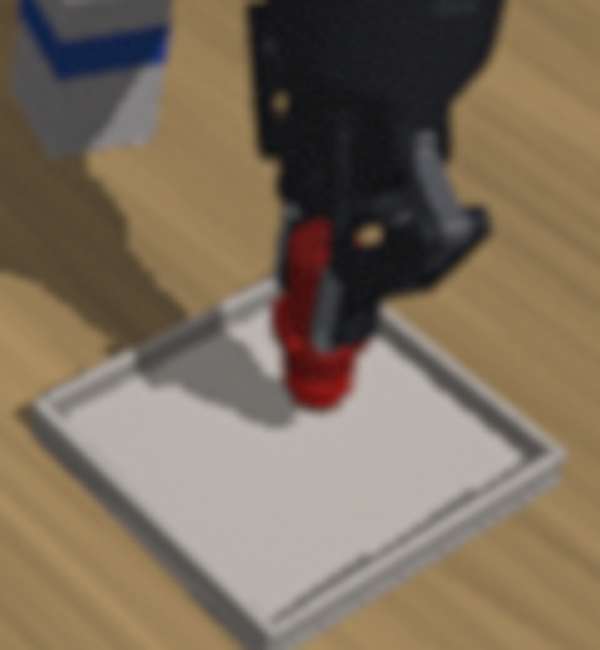

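Emit:
{"method": "drive_tool", "body": {
  "steps": [
    {"x": 0.3,"y": 0,"z": 0,"turn": 0,"gripper": 2},
    {"x": 0.6,"y": 0,"z": 0,"turn": 0,"gripper": 2},
    {"x": 0.9,"y": 0,"z": 0,"turn": 0,"gripper": 2},
    {"x": 1.2,"y": 0,"z": 0,"turn": 0,"gripper": 2},
    {"x": 1.3,"y": 0,"z": 0,"turn": 0,"gripper": 2}
  ],
  "force": 20
}}

```text
clock: 16.0
position: [0.5009, 0.2023, 0.0757]
tcp_rot: [0.279, 1.564, -0.28]
ft_force: [-0.9, 0.4, 0.0]
opening: 0.0248
```

Emit:
{"method": "drive_tool", "body": {
  "steps": [
    {"x": 0.1,"y": 0,"z": 0,"turn": 0,"gripper": 2},
    {"x": 0.2,"y": 0,"z": 0,"turn": 0,"gripper": 2},
    {"x": 0.3,"y": 0,"z": 0,"turn": 0,"gripper": 2},
    {"x": 0.3,"y": 0,"z": 0,"turn": 0,"gripper": 2},
    {"x": 0.3,"y": 0,"z": 0,"turn": 0,"gripper": 2}
  ]
}}

```text
clock: 16.5
position: [0.5008, 0.2023, 0.0727]
tcp_rot: [0.279, 1.564, -0.28]
ft_force: [-0.6, 0.1, -0.6]
opening: 0.0249
```

```bash
python3 - <<'E'
from h import *
to([.502,.203,.071])
save(cam('scene'),'s15.png',(290,190,410,320),5)
E
```

```text
clk 16.5 pos [0.5008 0.2023 0.0727] shift cm [0.17 0.1  0.09] f [-0.58  0.13 -0.61] m [-0.07 -0.02  0.01] open 0.0249 q [ 0.3   0.58  1.8   0.01  0.77 -0.92]
```

View pics/s15.png

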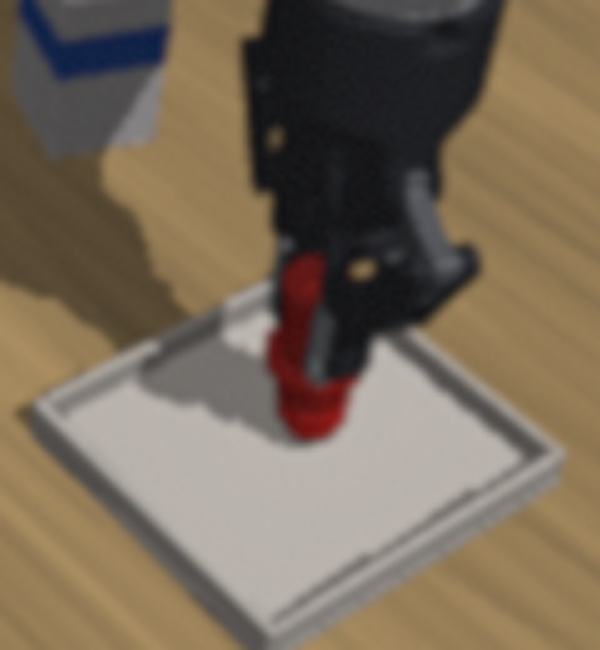

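Emit:
{"method": "drive_tool", "body": {
  "steps": [
    {"x": 0.1,"y": 0,"z": 0,"turn": 0,"gripper": 2},
    {"x": 0.2,"y": 0,"z": 0,"turn": 0,"gripper": 2},
    {"x": 0.3,"y": 0,"z": 0,"turn": 0,"gripper": 2},
    {"x": 0.3,"y": 0,"z": 0,"turn": 0,"gripper": 2},
    {"x": 0.3,"y": 0,"z": 0,"turn": 0,"gripper": 2}
  ]
}}

```text
clock: 17.05
position: [0.5008, 0.2023, 0.0697]
tcp_rot: [0.279, 1.564, -0.28]
ft_force: [0.8, -0.2, -0.7]
opening: 0.0247
```

Emit:
{"method": "drive_tool", "body": {
  "steps": [
    {"x": 0.1,"y": 0,"z": 0,"turn": 0,"gripper": 2},
    {"x": 0.2,"y": 0,"z": 0,"turn": 0,"gripper": 2},
    {"x": 0.2,"y": 0,"z": 0,"turn": 0,"gripper": 2},
    {"x": 0.2,"y": 0,"z": 0,"turn": 0,"gripper": 2},
    {"x": 0.2,"y": 0,"z": 0,"turn": 0,"gripper": 2}
  ]
}}

```text
clock: 17.55
position: [0.5008, 0.2023, 0.0677]
tcp_rot: [0.279, 1.564, -0.28]
ft_force: [-0.1, -0.2, 0.1]
opening: 0.0245
```

```bash
python3 - <<'E'
from h import *
to([.502,.203,.071])
save(cam('scene'),'s16.png',(290,190,410,320),5);save(cam('wrist'),'w16.png',(150,120,370,335),3)
E
```

```text
clk 17.55 pos [0.5008 0.2023 0.0677] shift cm [-0.33  0.1   0.09] f [-0.09 -0.23  0.07] m [-0.04  0.01 -0.01] open 0.0245 q [ 0.3   0.59  1.8   0.01  0.76 -0.92]
```

View pics/s16.png

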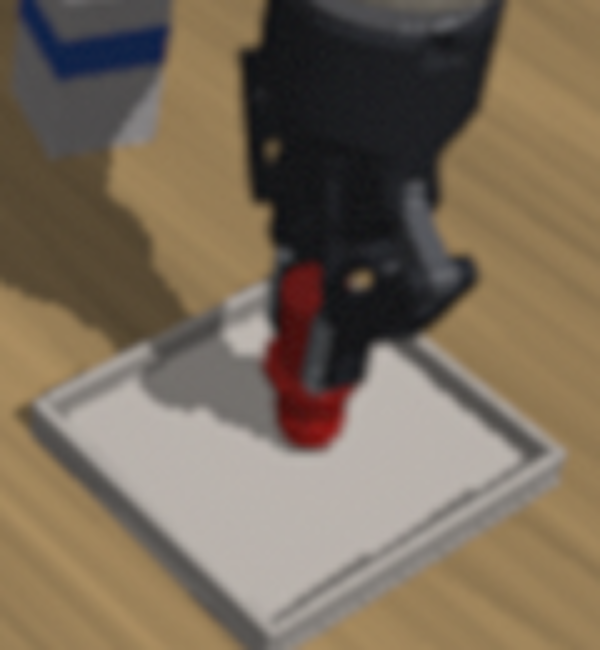

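View pics/w16.png

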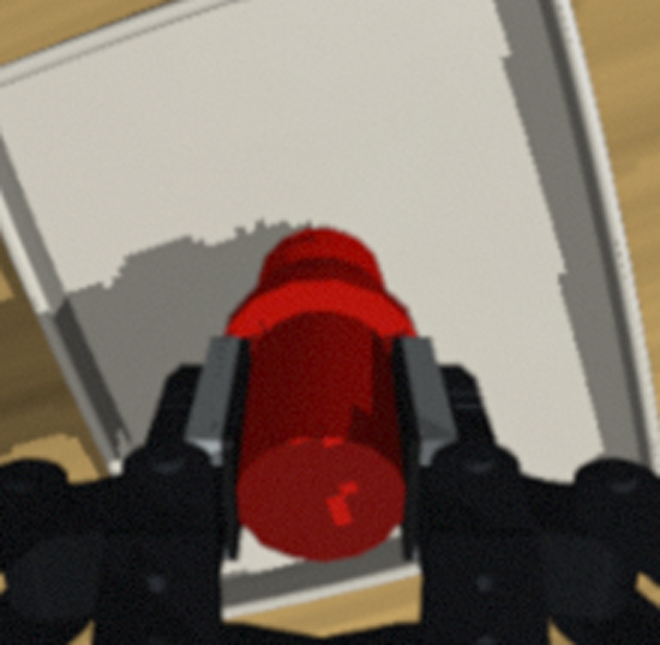

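Emit:
{"method": "drive_tool", "body": {
  "steps": [
    {"x": 0.05,"y": 0,"z": 0,"turn": 0,"gripper": 2},
    {"x": 0.1,"y": 0,"z": 0,"turn": 0,"gripper": 2},
    {"x": 0.15,"y": 0,"z": 0,"turn": 0,"gripper": 2},
    {"x": 0.2,"y": 0,"z": 0,"turn": 0,"gripper": 2},
    {"x": 0.2,"y": 0,"z": 0,"turn": 0,"gripper": 2}
  ]
}}

```text
clock: 18.15
position: [0.5007, 0.2023, 0.0656]
tcp_rot: [0.279, 1.564, -0.28]
ft_force: [-0.8, -0.4, -0.8]
opening: 0.0249
```

Emit:
{"method": "drive_tool", "body": {
  "steps": [
    {"x": 0.05,"y": 0,"z": 0,"turn": 0,"gripper": 2},
    {"x": 0.1,"y": 0,"z": 0,"turn": 0,"gripper": 2},
    {"x": 0.15,"y": 0,"z": 0,"turn": 0,"gripper": 2},
    {"x": 0.15,"y": 0,"z": 0,"turn": 0,"gripper": 2},
    {"x": 0.15,"y": 0,"z": 0,"turn": 0,"gripper": 2}
  ]
}}

```text
clock: 18.65
position: [0.501, 0.2024, 0.0648]
tcp_rot: [0.279, 1.563, -0.28]
ft_force: [-1.9, -1.3, 9.2]
opening: 0.0249
```

```bash
python3 - <<'E'
from h import *
to([.502,.203,.071])
save(cam('scene'),'s17.png',(290,190,410,320),5);save(cam('wrist'),'w17.png',(150,120,370,335),3)
E
```

```text
clk 18.65 pos [0.501  0.2024 0.0648] shift cm [-0.62  0.09  0.07] f [-1.86 -1.34  9.2 ] m [-0.28  0.45 -0.  ] open 0.0249 q [ 0.3   0.6   1.8   0.01  0.76 -0.92]
```

View pics/w17.png

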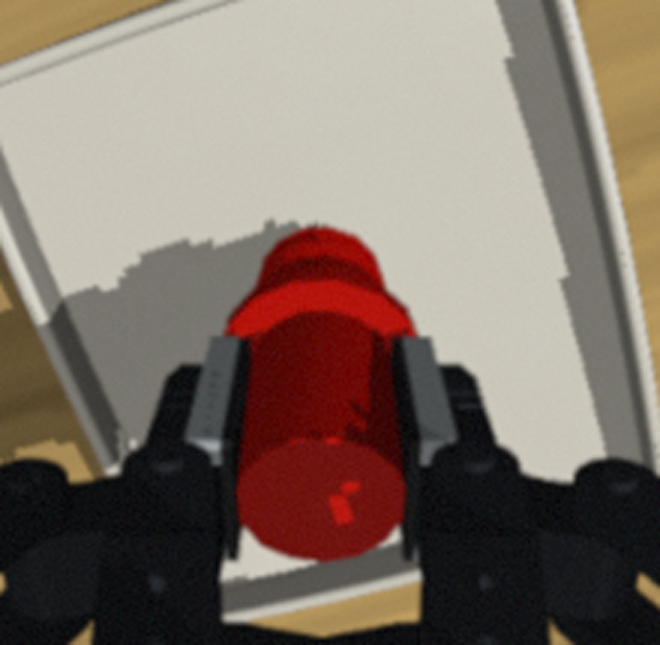

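```bash
cat > fit.py <<'E'
from h import *
from scipy.optimize import least_squares
def row(f,z,x):
    T=f['tool_from_camera']; p=np.linalg.inv(T)@np.array([x,0,z,1]); th=np.arctan2(np.hypot(p[0],p[1]),p[2])
    return f['mtx'][1,2]+f['mtx'][1,1]*th*np.sign(p[1])
def pts(p):
    th,z,x=p  # mid knob at (x,z), axis tilt th: up dir = (-cos, sin) in (x,z)
    a=np.array([-np.cos(th),np.sin(th)]); n=np.array([np.sin(th),np.cos(th)])
    c=np.array([x,z]); P=lambda s,r:c+a*s+n*r
    return [P(.018,-.013),P(.018,.013),P(-.018,-.019),P(-.059,-.0104)]
def fit(f,rows):
    r=least_squares(lambda p:[row(f,q[1],q[0])-o for q,o in zip(pts(p),rows)],[0,0,0],x_scale=[.1,.01,.01]); return r.x,r.fun
if __name__=='__main__':
    f=cam('wrist'); print(fit(f,[266,306,213,196]))
E
python3 fit.py
```

```text
(array([0.1134204 , 0.00277271, 0.00420018]), array([-0.56846656,  0.28918401,  0.77966699, -0.50287987]))
```

View pics/s17.png

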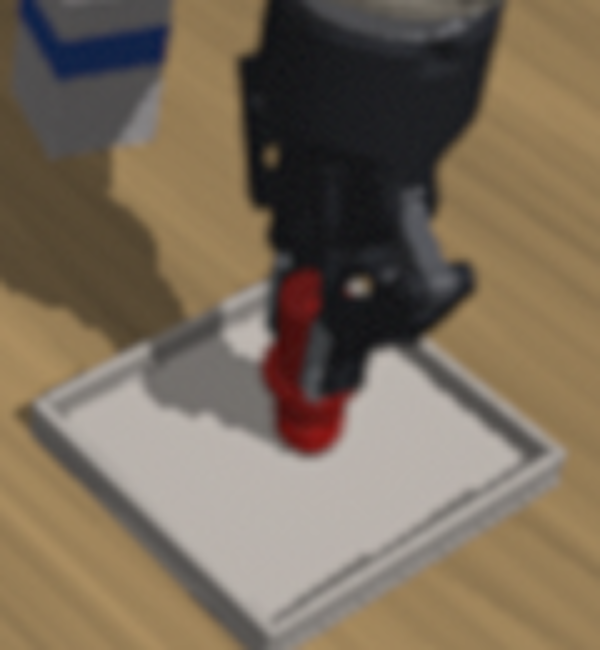

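The fit says the stopper leans 0.11 rad with its top towards tool +z and its tip edge on the tray floor at about 9 N. I straighten it by dragging the knob towards -z.

Emit:
{"method": "drive_tool", "body": {
  "steps": [
    {"x": 0,"y": 0,"z": -0.15,"turn": 0,"gripper": 2},
    {"x": 0.05,"y": 0,"z": -0.3,"turn": 0,"gripper": 2},
    {"x": 0.05,"y": 0,"z": -0.45,"turn": 0,"gripper": 2},
    {"x": 0.05,"y": 0,"z": -0.6,"turn": 0,"gripper": 2},
    {"x": 0.05,"y": 0,"z": -0.6,"turn": 0,"gripper": 2}
  ]
}}

```text
clock: 19.3
position: [0.496, 0.2047, 0.0649]
tcp_rot: [0.279, 1.562, -0.279]
ft_force: [2.6, -0.7, 6.1]
opening: 0.0244
```

```bash
python3 - <<'E'
from h import *
to([.502,.203,.071])
save(cam('scene'),'s18.png',(290,190,410,320),5);save(cam('wrist'),'w18.png',(150,120,370,335),3)
E
```

```text
clk 19.3 pos [0.496  0.2047 0.0649] shift cm [-0.62  0.05  0.62] f [ 2.63 -0.67  6.14] m [-0.29 -0.65  0.02] open 0.0244 q [ 0.3   0.59  1.81  0.01  0.75 -0.92]
```

View pics/w18.png

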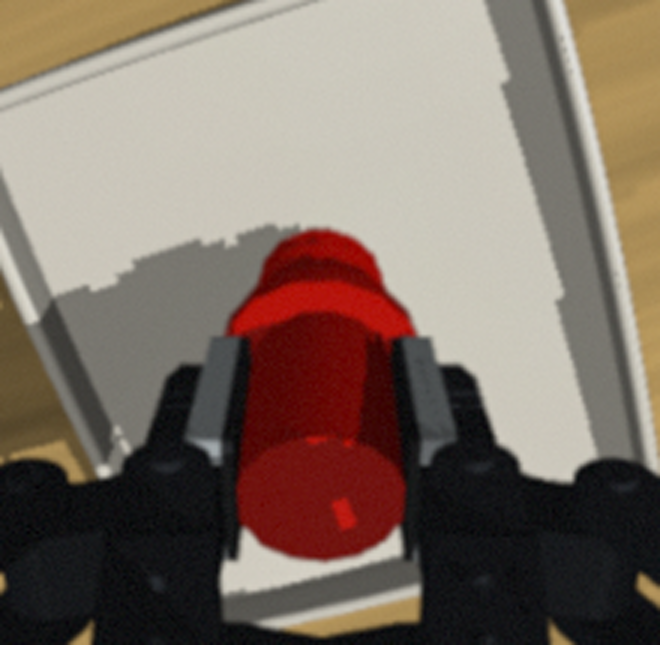

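View pics/s18.png

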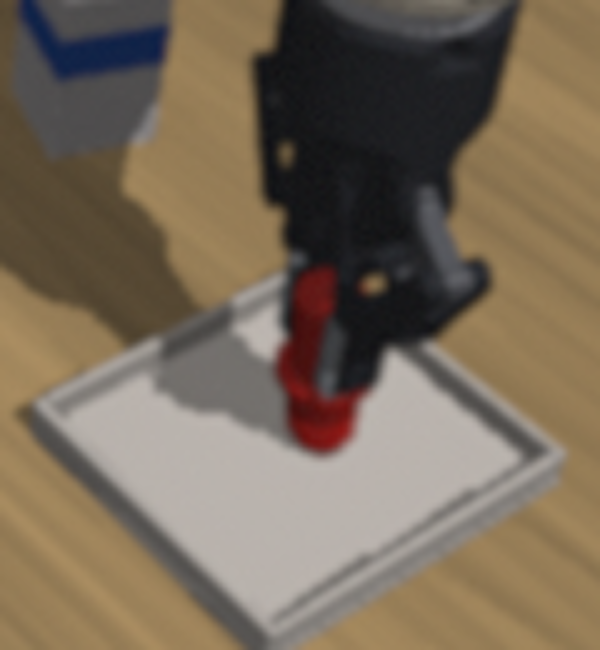

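The tip slid along, with lean still about 0.1 rad. That is well inside the 0.27 rad topple angle, so on release it will rock flat. I open slowly.

Emit:
{"method": "drive_tool", "body": {
  "steps": [
    {"x": 0,"y": 0,"z": 0,"turn": 0,"gripper": 2.6},
    {"x": 0,"y": 0,"z": 0,"turn": 0,"gripper": 2.7},
    {"x": 0,"y": 0,"z": 0,"turn": 0,"gripper": 2.8},
    {"x": 0,"y": 0,"z": 0,"turn": 0,"gripper": 3.0},
    {"x": 0,"y": 0,"z": 0,"turn": 0,"gripper": 3.2}
  ]
}}

```text
clock: 19.9
position: [0.4958, 0.2046, 0.0647]
tcp_rot: [0.279, 1.562, -0.28]
ft_force: [0.6, 0.1, 0.2]
opening: 0.0318
```

```bash
python3 - <<'E'
from h import *
to([.502,.203,.071])
save(cam('scene'),'s19.png',(290,190,410,320),5);save(cam('wrist'),'w19.png',(150,120,370,335),3)
E
```

```text
clk 19.9 pos [0.4958 0.2046 0.0647] shift cm [-0.64  0.06  0.63] f [0.56 0.05 0.16] m [ 0.02 -0.05 -0.02] open 0.0318 q [ 0.3   0.59  1.81  0.01  0.75 -0.92]
```

View pics/w19.png

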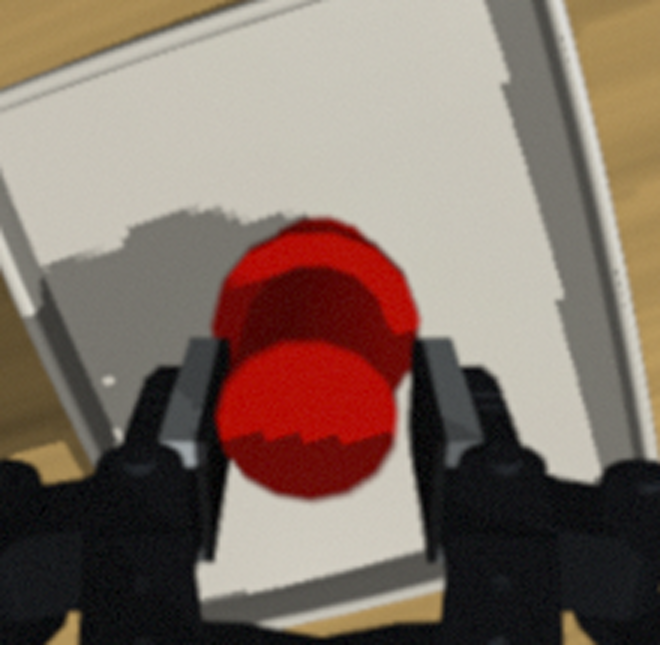

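View pics/s19.png

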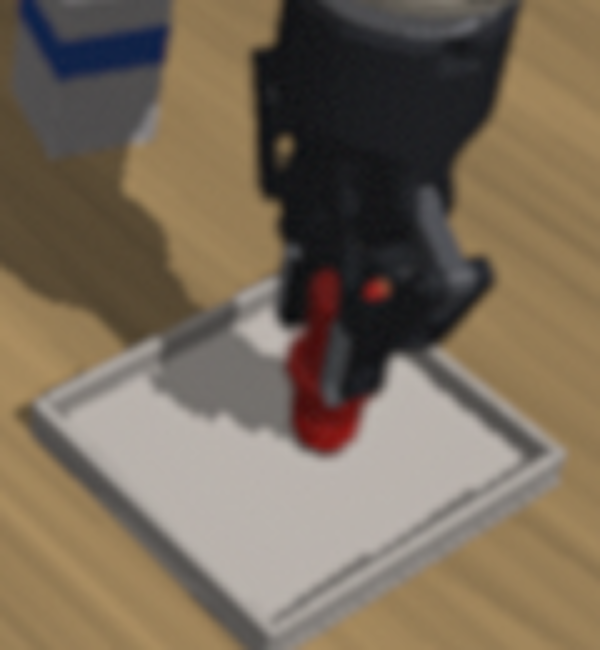

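It has come upright and may still be rocking. I wait while opening farther.

Emit:
{"method": "drive_tool", "body": {
  "steps": [
    {"x": 0,"y": 0,"z": 0,"turn": 0,"gripper": 3.4},
    {"x": 0,"y": 0,"z": 0,"turn": 0,"gripper": 3.8},
    {"x": 0,"y": 0,"z": 0,"turn": 0,"gripper": 4.2},
    {"x": 0,"y": 0,"z": 0,"turn": 0,"gripper": 4.8},
    {"x": 0,"y": 0,"z": 0,"turn": 0,"gripper": 5.4}
  ]
}}

```text
clock: 20.5
position: [0.496, 0.2046, 0.0648]
tcp_rot: [0.279, 1.562, -0.279]
ft_force: [0.3, 0.2, -0.5]
opening: 0.0541
```

```bash
python3 - <<'E'
from h import *
to([.502,.203,.071])
save(cam('wrist'),'w20.png',(150,120,370,335),3)
E
```

```text
clk 20.5 pos [0.496  0.2046 0.0648] shift cm [-0.63  0.06  0.62] f [ 0.27  0.21 -0.52] m [ 0.   -0.03  0.01] open 0.0541 q [ 0.3   0.59  1.81  0.01  0.75 -0.92]
```

View pics/w20.png

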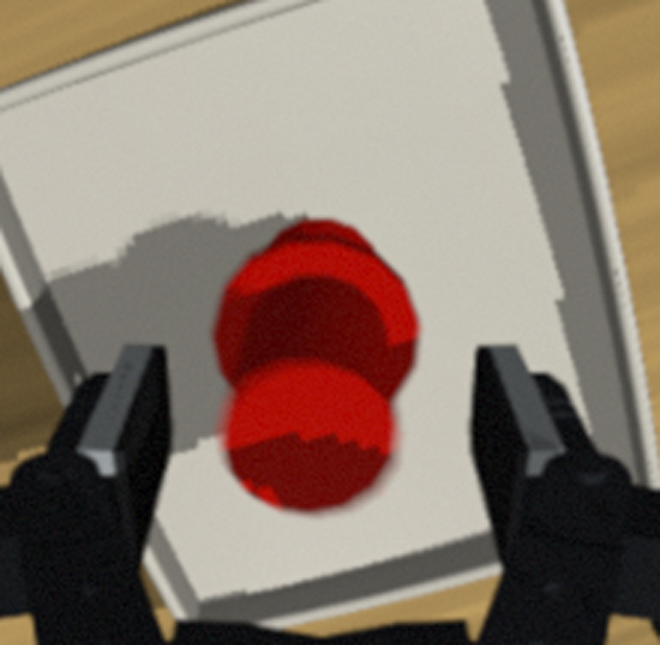

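It stands free between the open jaws, still wobbling slightly. I let it settle and retreat straight up.

Emit:
{"method": "drive_tool", "body": {
  "steps": [
    {"x": 0,"y": 0,"z": 0,"turn": 0,"gripper": 6},
    {"x": 0,"y": 0,"z": 0,"turn": 0,"gripper": 6.5},
    {"x": 0,"y": 0,"z": 0,"turn": 0,"gripper": 7},
    {"x": 0,"y": 0,"z": 0,"turn": 0,"gripper": 7},
    {"x": 0,"y": 0,"z": 0,"turn": 0,"gripper": 7}
  ]
}}

```text
clock: 21.05
position: [0.496, 0.2046, 0.0648]
tcp_rot: [0.279, 1.562, -0.279]
ft_force: [0.5, 0.3, 0.0]
opening: 0.0699
```

Emit:
{"method": "drive_tool", "body": {
  "steps": [
    {"x": -1,"y": 0,"z": 0,"turn": 0,"gripper": 7},
    {"x": -3,"y": 0,"z": 0,"turn": 0,"gripper": 7},
    {"x": -6,"y": 0,"z": 0,"turn": 0,"gripper": 7},
    {"x": -9,"y": 0,"z": 0,"turn": 0,"gripper": 7},
    {"x": -13,"y": 0,"z": 0,"turn": 0,"gripper": 7}
  ]
}}

```text
clock: 21.55
position: [0.4965, 0.2042, 0.1959]
tcp_rot: [0.279, 1.563, -0.28]
ft_force: [1.3, 0.3, 0.4]
opening: 0.0697
```

Emit:
{"method": "drive_tool", "body": {
  "steps": [
    {"x": -1,"y": 0,"z": -3,"turn": 0,"gripper": 7},
    {"x": -2,"y": 0,"z": -6,"turn": 0,"gripper": 7},
    {"x": -3,"y": 0,"z": -9,"turn": 0,"gripper": 7},
    {"x": -3,"y": 0,"z": -10,"turn": 0,"gripper": 7},
    {"x": -3,"y": 0,"z": -10,"turn": 0,"gripper": 7}
  ]
}}

```text
clock: 22.05
position: [0.4025, 0.2393, 0.2275]
tcp_rot: [0.278, 1.563, -0.279]
ft_force: [-0.1, 0.2, 0.2]
opening: 0.0703
```

```bash
python3 - <<'E'
from h import *
to([.502,.203,.071])
a=cam('top');s=cam('scene')
save(a,'t21.png',(120,140,440,290),2.4); save(s,'s21.png',(150,90,430,320),2.7)
for n,z in [('top',.081)]:
    print(proj(a,[[.496,.2046,.081]]))
E
```

```text
clk 22.05 pos [0.4025 0.2393 0.2275] shift cm [15.54  0.08 10.74] f [-0.11  0.23  0.18] m [ 0.03  0.   -0.04] open 0.0703 q [ 0.43  0.23  1.87  0.01  1.05 -0.79]
[[169.34375375 231.7084991 ]]
```

View pics/t21.png

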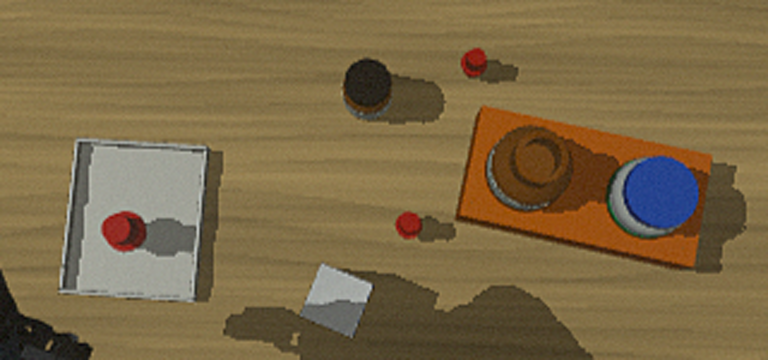

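View pics/s21.png

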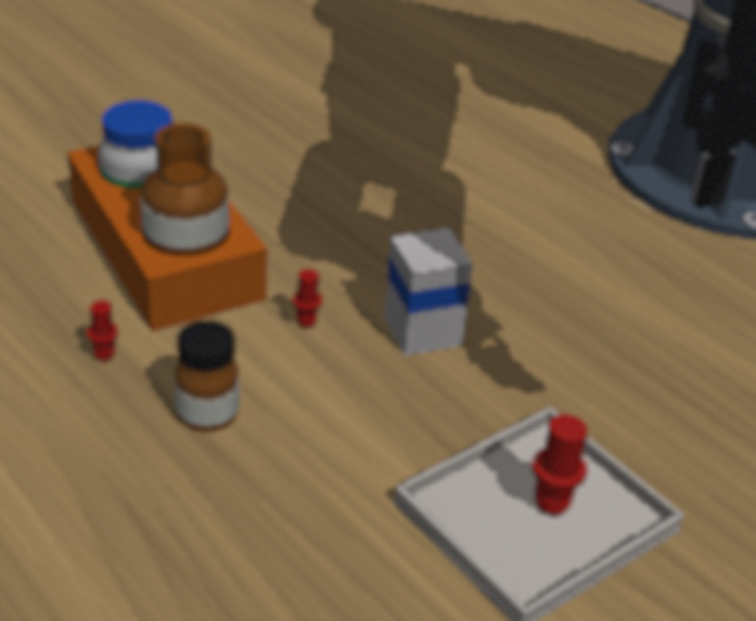

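```bash
python3 - <<'E'
from h import *
a=cam('top');b=cam('top')
print('rim',ray(a,343.7,205.8,.147),'stopper top',ray(a,170,235.8,.081))
d=np.abs(a['frame'][190:270,140:215].astype(int)-b['frame'][190:270,140:215]).max(); print('diff',d, to([0,0,0])[0]['clock'])
job.sign_off()
E
```

```text
rim [ 0.54861747 -0.15961456  0.147     ] stopper top [0.48722518 0.20266966 0.081     ]
clk 22.25 pos [0.4038 0.2386 0.2265] shift cm [ 23.07 -36.38 -29.28] f [-0.14 -0.08 -0.17] m [ 0.03 -0.02 -0.03] open 0.0697 q [ 0.43  0.23  1.87  0.01  1.05 -0.79]
diff 55 22.25
the job is handed in; nothing more can be done
```

The bottle is open and its stopper stands in the white tray. I handed the job in at 22.3 s, and no verdict is reported.

**What I did:**
- I gripped the largest red stopper (the one in the bottle) and rocked it along the tool's z with about 2 mm of lift per lean. The first direction I tried worked, and it came free after roughly 18 mm of rise.
- I carried it to the tray, lowered it until the tool felt about 9 N, opened slowly and backed away.

**Last checks:**
- **Bottle:** it looks upright in its well. The rim measured at (0.549, -0.160), about 3 mm from where the rack geometry puts it. During rocking the vertical force at centre stayed near zero, so I saw no sign of the bottle being lifted.
- **Stopper:** it stands in the tray about 15 mm from the centre in x and on centre in y.
- **Tablet jar, carton and small jar:** they look unmoved in the pictures.
- **Arm:** force is about zero, so it is touching nothing.

**Checks that disagreed or were weaker:**
- Dragging the stopper upright in the tray did not work: the tip slid and it still leaned about 0.1 rad. After release it rocked upright and was still wobbling a second later.
- My final stillness check, comparing two top pictures of the tray, gave a maximum pixel difference of 55. I took that to be image noise or the arm's moving shadow, but did not check further, so that comparison did not confirm the stopper was fully still.

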